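# Unhook a locked hook from its anchor post and tray both parts

## Task

The steel hook is still locked onto its anchor post: leaving the anchor standing upright on the bench, lift the hook clear of the two lugs that hold its shank, twist it clockwise seen from above until its mouth lines up with the flat post, and draw it off sideways. Lay the hook flat in the long tray, then stand the anchor upright on its foot in the square tray, and let go of everything. Leave the thread spool and the pliers where they are.

Things in the scene. Friction and masses are not known exactly. Their poses are not given: they have to be found in the camera images.
- anchor_cap (a point): Centre of the anchor's round cap (40 mm across, 13 mm high, too big for the hook to pass), 52.5 mm above the anchor's underside, on the axis of its post. The anchor is a loose steel stand of 0.45 to 0.75 kg on the bench: round foot 90 mm across and 12 mm thick, post, cap from 46 to 59 mm height. z is up along the post.
- anchor_post (a point): Middle of the anchor's flat-bar post, 29 mm above the anchor's underside on the same axis; the post runs from 12 to 46 mm height. Axes as for the cap. In plan the bar is 20 x 6 mm, its 20 mm direction turned 30 degrees (0.524 rad) counter-clockwise from the x axis, seen from above.
- anchor_lugs (a point): Point between the tops of two 9 mm high lugs on the anchor's foot, 34 mm from the post axis along the anchor's +x axis, 21 mm above its underside. The lugs stand 16 mm apart, one on each side of the hook's shank at the start, and keep the hook from turning until it is lifted more than 9 mm (15 mm is good; the cap stops it at about 24 mm).
- hook_eye (a point): Centre of the hook's eye, 5 mm above the hook's underside. The hook is a loose 0.14 to 0.24 kg piece of 10 mm steel round bar: an open eye, 30 mm inside and 50 mm outside, and a straight shank along its +x axis. It starts lying flat on the anchor's foot round the post (underside 12 mm above the bench), its x axis along the anchor's (within 0.05 rad).
- hook_mouth (a point): Middle of the hook's 14 mm wide mouth, 20 mm from the eye's centre along the hook's -y axis. The post passes only when the mouth faces along the post's 20 mm direction: 60 degrees (1.05 rad) clockwise from the start seen from above, give or take 15. The hook then comes off by moving along its own +y axis, and is clear of the cap after 50 mm.
- hook_tab (a point): Centre of the upright flat black plastic tab that is the hook's handle, 58 mm from the eye's centre along the shank (+x) and 34 mm above the hook's underside. The tab is 34 mm long along the shank (x), 12 mm thick (y); its top is 50 mm and the shank's top 10 mm above the hook's underside. Axes are the hook's, z up when it lies flat.
- hook_tail (a point): Middle of the 38 mm wide cross bar at the tail of the hook's shank, 85 mm from the eye's centre along +x, 5 mm above the hook's underside.
- long_tray_in (a point): Centre of the inner floor (3 mm above the bench) of the long grey sheet-metal tray, fixed to the bench: inside 85 mm along x and 155 mm along y, walls 3 mm thick, rim 22 mm above the bench. The hook fits lengthwise along y, either way round.
- square_tray_in (a point): Centre of the inner floor (3 mm above the bench) of the square grey sheet-metal tray, fixed to the bench: inside 122 x 122 mm, walls 3 mm thick, rim 22 mm above the bench.
- spool_mid (a point): Middle of a loose upright thread spool, 40 mm across, 36 mm high; a bystander.
- pliers_mid (a point): Middle of loose pliers lying flat, 175 x 49 x 11 mm, long side along its y axis; a bystander.

How it is judged:
On the way, in this order (a step that is already met when the one before it is completed fails the run):
1. the hook is off the post, the anchor still standing upright on the bench (horizontal distance between hook_eye and anchor_cap above 0.05 m and height (world z) of anchor_cap below 0.062 m and angle between anchor_cap's own z axis and vertical below 0.15 rad), for 0.2 s.
2. the hook lies flat in the long tray (x of hook_eye in the frame of long_tray_in between -0.0425 and 0.0425 m and y of hook_eye in the frame of long_tray_in between -0.0775 and 0.0775 m and z of each of hook_eye, hook_tail in the frame of long_tray_in below 0.016 m and x of hook_tail in the frame of long_tray_in between -0.0425 and 0.0425 m and y of hook_tail in the frame of long_tray_in between -0.0775 and 0.0775 m and angle between hook_tab's own z axis and vertical below 0.2 rad), for 0.2 s.
At the end, for the whole second after the job is handed in: The hook lies flat (within 0.2 rad) on the floor of the long tray, eye and tail both inside its walls; the anchor stands upright (within 0.15 rad) on its foot on the floor of the square tray, its axis within 30 mm of the tray's centre each way; both are released (all of step 2 and x of anchor_cap in the frame of square_tray_in between -0.03 and 0.03 m and y of anchor_cap in the frame of square_tray_in between -0.03 and 0.03 m and z of anchor_cap in the frame of square_tray_in below 0.06 m and angle between anchor_cap's own z axis and vertical below 0.15 rad); the robot touches nothing.
It fails at once if the anchor is lifted or tipped while the hook is still on it (horizontal distance between hook_eye and anchor_cap below 0.03 m and (height (world z) of anchor_cap above 0.072 m or angle between anchor_cap's own z axis and vertical above 0.35 rad)).
It fails at once if the spool or the pliers are displaced by more than 40 mm (distance of any of spool_mid, pliers_mid from where it was at the start of the episode above 0.04 m).
It also fails if it takes over 72 s, if anything falls off the work surface, if the arm or the gripper's body presses on something with over 40 N, if the wrist force passes 120 N, or if a joint passes its speed limit or range.

## Robot

A 6-joint arm with a two-finger parallel gripper is mounted at the origin on a cart in front of the work surface, level with it; the furniture and walls round the work are solid. World frame = base frame: x ahead of the robot, y to its left, z up, the work surface at z = 0. Lengths are in m, angles in rad, forces in N, time in s.
With the tool pointing down it reaches from about 0.35 to 0.85 m from the base axis. Payload 8.1 kg.
Tool frame: the origin (TCP) lies on the mounting face of the last link; the fingertips stand 186 mm ahead of it and the grasp point (between the pads) lies 167 mm ahead of it; y points along the fingers, x is the direction in which the jaws open and shut, and the axes are right-handed (so a half turn about y gives the same grasp; the last joint's range is limited). The gripper opens to 93 mm and grips with 3 to 60 N. Pads are 15 mm wide; open, the fingers measure 128 mm over their backs; the gripper's body (75 mm by 188 mm) begins 65 mm behind the grasp point.
Start: joints at [-1.306, 0.13, 1.488, -0, 1.523, -0.085], TCP at [0.206, -0.564, 0.405] pointing down, gripper open.
Joint ranges: [-2.96, 2.96], [-0.89, 2.26], [0.02, 2.5], [-1.34, 4.48], [0, 2.73], [-2.66, 2.66]. Speed limits (rad/s): [2.39, 2.39, 2.79, 3.14, 3.14, 3.14].

## Interface

Orientations are given as a rotation vector (axis times angle).
In Python, from plant import robot, imaging gives the robot as it stands.
- The arm moves only by the shell command python3 -m inch 'ROWS' [OPENING] [FORCE]. ROWS is JSON, a list of rows, each an object of numbers: "x", "y", "z": the shift along the tool's x, y, z in mm; "twist": the turn about the tool's y in rad. In form: [{"x": .., "y": .., "z": .., "twist": ..}, ...]. A call has 1 to 12 rows; each row shifts and turns the commanded pose from where the row before left it, along the tool's axes as they then stand; what a row does not reach is not made up. A row lasts 1/10 s, in which the tool goes at most 50 mm and 8.59 degrees, less where a joint would pass 70% of its speed; a pose out of reach is approached as far as the arm can. A call with a gripper value outside its range is refused whole. OPENING is the gripper command: -1 is shut, 1 is fully open, values between are in proportion, set as the call begins (- or left out, the last holds). The fingers move at their own pace and stop on an object; FORCE is the grip in N (left out, the last holds). Time passes only in rows, so rows that do not move let the fingers close. It gives the time, the measured TCP pose, the force and the opening at its end, in the units of the state.
- robot.read_state(): the state, without advancing time (a new reading comes with each control period).
- imaging.read_camera(name): name is "side" or "top"; returns a dict with "color" (480x640x3 uint8, red, green, blue), "depth" (480x640 float32, m along the optical axis (not along the pixel's ray), 0 where there is no reading), "fx", "fy", "cx", "cy" (pixels), "rvec" (rotation vector, rad) and "tvec" (3), from world to camera coordinates, as OpenCV has them. Camera axes: x right, y down, z forward; pixel columns grow to the right and rows downward; lengths in m; the calibration is good to about 2 mm. A picture is of the moment at which its call begins.
- robot.close_job(): hands the job in, once; it reports no verdict.
The state is a dict: "t": time; "q": joint angles; "dq": joint speeds; "joint_torque": joint torques, N m; "tool_pos": TCP position; "orientation": TCP orientation; "force": force on the tool from outside, world axes, zero at the start; "wrist_torque": the same for the moment, N m; "opening": finger opening in m.
Only numpy, scipy, OpenCV 4.12 (cv2) and the standard library are available. Lean on these libraries where they do the work, as an engineer would, in place of code of your own. Each camera call takes 0.05 s, during which the arm holds its last target.

## Working session

There is one attempt and no reset: what is moved stays moved. The work goes in short steps, Python scripts to look and compute and a shell command to move; the robot and the scene stay as the last step left them, time stands still between calls to the robot, and variables do not carry over. Pictures are saved under pics/ and viewed, and the job is handed in when it is done.

```bash
ls; mkdir -p pics; python3 - <<'E'
from plant import robot, imaging
import cv2
print(robot.read_state())
for n in ("top","side"):
    c=imaging.read_camera(n); cv2.imwrite(f"pics/{n}0.png",c["color"][:,:,::-1])
    print(n,c["fx"],c["fy"],c["cx"],c["cy"],c["rvec"],c["tvec"])
E
```

```text
pics
{'t': 0.0, 'q': array([-1.30641134e+00,  1.31157463e-01,  1.48927853e+00, -4.59973273e-05,
        1.52301359e+00, -8.53840408e-02]), 'dq': array([-0.00019349, -0.0005026 , -0.00054839,  0.00192052, -0.00101962,
        0.00036271]), 'joint_torque': array([ 1.70460230e-04, -5.59835207e+01, -4.91761136e+01,  7.67533877e-02,
        3.57865531e-02, -1.36688841e-04]), 'tool_pos': array([ 0.20556898, -0.56343711,  0.40368976]), 'orientation': array([-1.35342672,  0.9488386 , -0.94643415]), 'force': array([-0.23909097, -0.14178878, -0.6494529 ]), 'wrist_torque': array([ 0.02919289, -0.02000345,  0.02894198]), 'opening': 0.09306680254465553}
top 543.1062687448501 543.1062687448501 317.0016943094287 240.32080320997028 [ 2.11044647 -2.12887999  0.19079491] [0.17565634 0.52559822 0.85993158]
side 456.57964311015843 456.57964311015843 315.00056403029845 231.19618620127653 [ 2.20028928 -0.23458103  0.13847576] [-0.48857601  0.22592521  0.76174759]
```

View pics/top0.png

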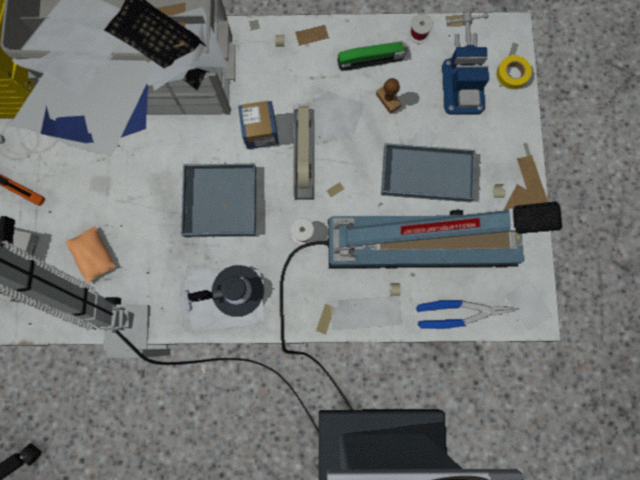

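View pics/side0.png

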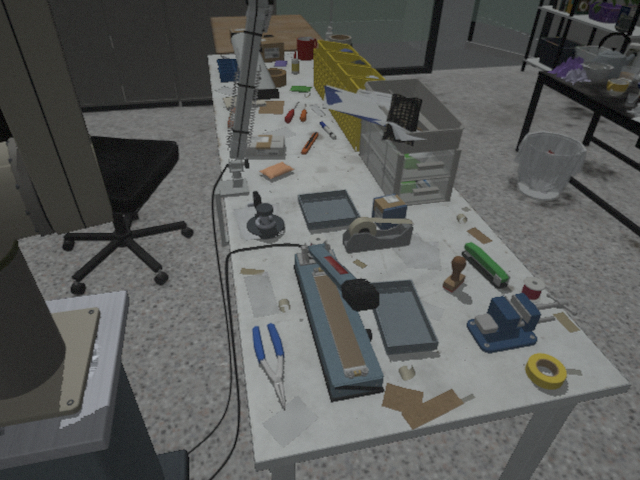

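```bash
python3 - <<'E'
from plant import robot, imaging
import cv2,numpy as np
s=robot.read_state()
R,_=cv2.Rodrigues(np.array(s['orientation']));print(R.round(3))
for n in ("top","side"):
    c=imaging.read_camera(n);R,_=cv2.Rodrigues(np.array(c['rvec']));print(R.round(3),(-R.T@c['tvec']).round(3))
E
```

```text
[[ 0.343 -0.     0.939]
 [-0.939  0.002  0.343]
 [-0.002 -1.     0.   ]]
[[-0.008 -1.    -0.009]
 [-0.982  0.009 -0.186]
 [ 0.186  0.007 -0.982]] [0.358 0.165 0.944]
[[ 0.976 -0.218  0.015]
 [-0.118 -0.584 -0.803]
 [ 0.184  0.782 -0.596]] [ 0.364 -0.57   0.643]
```

Both views show the anchor with the hook at top (237,290), with its tab pointing left at (202,295). The square tray is at (220,200), the long tray at (430,172) and the pliers at (465,314). The white spool at (302,232) still needs checking. Zooming in next.

```bash
cat > h.py <<'E'
from plant import robot, imaging
import cv2,numpy as np
def cam(n):
    c=imaging.read_camera(n);c['R']=cv2.Rodrigues(np.array(c['rvec']))[0];c['o']=-c['R'].T@c['tvec'];return c
def ray(c,u,v,z):
    d=c['R'].T@np.array([(u-c['cx'])/c['fx'],(v-c['cy'])/c['fy'],1]);return c['o']+d*(z-c['o'][2])/d[2]
def cloud(c):
    v,u=np.mgrid[0:480,0:640];d=c['depth'];p=np.stack([(u-c['cx'])/c['fx']*d,(v-c['cy'])/c['fy']*d,d],-1)
    w=(p-c['tvec'])@c['R'];w[d==0]=np.nan;return w
def px(c,p):
    q=c['R']@np.array(p)+c['tvec'];return q[:2]/q[2]*c['fx']+[c['cx'],c['cy']]
def crop(c,u0,v0,u1,v1,k,name):
    cv2.imwrite('pics/'+name,cv2.resize(c['color'][v0:v1,u0:u1,::-1],None,fx=k,fy=k,interpolation=cv2.INTER_CUBIC))
E
python3 - <<'E'
from h import *
t=cam('top');s=cam('side')
crop(t,170,250,290,340,6,'t1.png');crop(s,220,170,320,250,7,'s1.png')
W=cloud(t)
np.set_printoptions(precision=3,suppress=True)
for n,(u,v) in dict(cap=(237,288),tab=(202,295),sq=(220,200),lt=(430,172),spool=(302,231),red=(420,22),plier=(440,307),cutterbox=(345,240),cut=(460,225),dispenser=(304,150),box=(258,120),lamp=(120,315),lampc=(60,280),knob=(537,217)).items(): print(n,W[v,u])
for nm,a in (('cut',(328,205,565,270)),('lamp',(0,220,150,340)),('disp',(290,100,316,200)),('box',(238,100,280,148)),('spool',(290,218,316,246))):
    w=W[a[1]:a[3],a[0]:a[2]].reshape(-1,3);w=w[w[:,2]>.015];print(nm,np.nanmin(w,0),np.nanmax(w,0))
E
```

```text
cap [0.448 0.303 0.057]
tab [0.436 0.358 0.065]
sq [0.611 0.345 0.003]
lt [ 0.66  -0.033  0.003]
spool [ 0.554  0.198 -0.   ]
red [ 0.937 -0.022  0.035]
plier [ 0.417 -0.038  0.011]
cutterbox [0.522 0.125 0.076]
cut [ 0.528 -0.041  0.157]
dispenser [0.678 0.192 0.072]
box [0.738 0.271 0.062]
lamp [0.405 0.49  0.064]
lampc [0.445 0.521 0.21 ]
knob [ 0.527 -0.135  0.209]
cut [ 0.484 -0.176  0.015] [0.584 0.152 0.224]
lamp [0.367 0.46  0.015] [0.555 0.709 0.324]
disp [0.608 0.175 0.015] [0.767 0.211 0.082]
box [0.706 0.239 0.015] [0.774 0.305 0.065]
spool [0.525 0.175 0.015] [0.569 0.215 0.041]
```

```bash
python3 - <<'E'
import cv2
a=cv2.imread('pics/t1.png');b=cv2.imread('pics/s1.png');print(a.shape,b.shape)
E
```

```text
(540, 720, 3) (560, 700, 3)
```

View pics/t1.png

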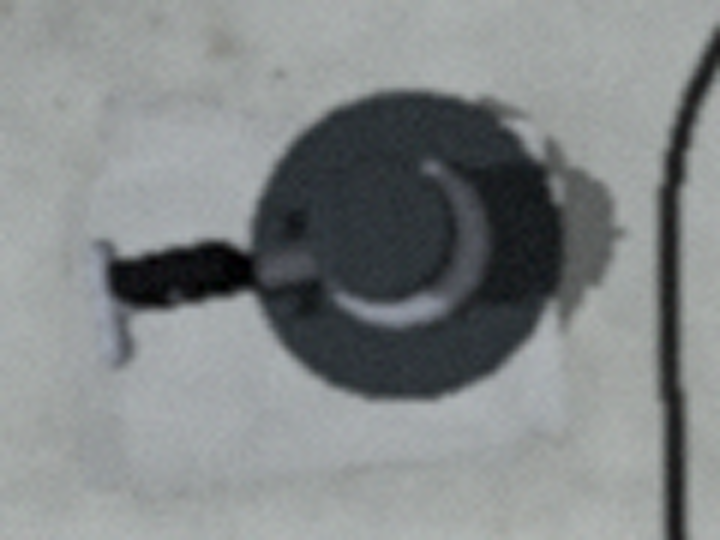

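View pics/s1.png

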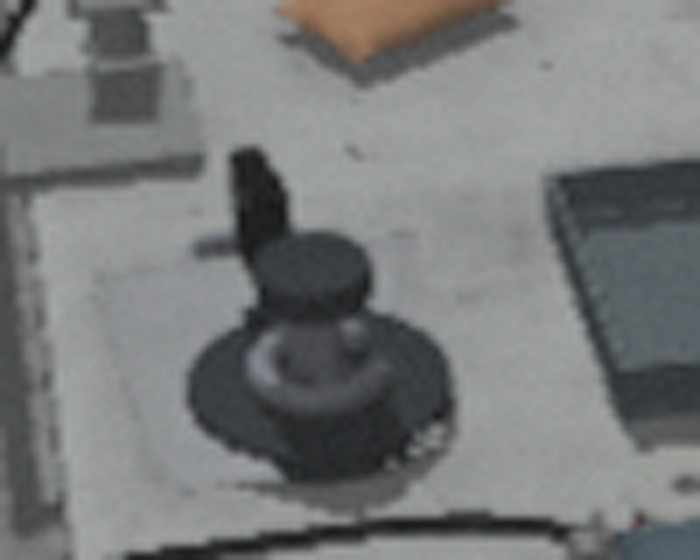

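The top crop shows the foot circle centred near crop (407,245), i.e. image (238,291). The cap is at crop (385,235), the shank runs left from crop (285,268), and the tail bar goes from crop (102,245) to (120,362). The mouth gap is on the upper side, as expected. Next I'll measure.

```bash
python3 - <<'E'
from h import *
np.set_printoptions(precision=4,suppress=True)
t=cam('top');s=cam('side')
W=cloud(t);
def reg(a,zl,zh):
    w=W[a[1]:a[3],a[0]:a[2]].reshape(-1,3);return w[(w[:,2]>zl)&(w[:,2]<zh)]
w=reg((217,265,262,315),.05,.066);c,r=cv2.minEnclosingCircle(w[:,:2].astype(np.float32));print('cap',c,r,len(w),w.mean(0))
hsv=cv2.cvtColor(t['color'],cv2.COLOR_RGB2HSV)
g=cv2.cvtColor(t['color'],cv2.COLOR_RGB2GRAY)
m=np.zeros_like(g);m[255:325,180:270]=(g[255:325,180:270]<85)*255
m2=cv2.morphologyEx(m,cv2.MORPH_OPEN,np.ones((15,15)))
cs,_=cv2.findContours(m2,cv2.RETR_EXTERNAL,cv2.CHAIN_APPROX_NONE)
k=max(cs,key=cv2.contourArea);e=cv2.fitEllipse(k);print('foot ell',e,ray(t,*e[0],.010))
# tab
w=reg((180,275,225,318),.045,.08);print('tab',w.mean(0),np.min(w,0),np.max(w,0),len(w))
r=cv2.minAreaRect((w[:,:2]*1000).astype(np.float32));print(r)
# tab top points
q=w[w[:,2]>.056];print('tabtop',q.mean(0),cv2.fitLine(q[:,:2].astype(np.float32),cv2.DIST_L2,0,.01,.01).ravel())
# tail bar ends
for u,v in((187,290.8),(190,310.3)):print('tail',ray(t,u,v,.02))
print('shank',ray(t,170+285/6,250+268/6,.022))
# trays
for nm,a in(('sq',(178,158,262,242)),('lt',(375,138,482,206))):
    w=reg(a,.015,.03);print(nm,w.min(0),w.max(0),cv2.minAreaRect((w[:,:2]*1000).astype(np.float32)))
Wc=W.reshape(-1,3)
for y in np.arange(.38,.6,.02):
    q=Wc[(Wc[:,1]>y)&(Wc[:,1]<y+.02)&(Wc[:,0]>.33)&(Wc[:,0]<.7)&(Wc[:,2]>.02)]
    if len(q):print(round(y,2),len(q),q.min(0),q.max(0))
print('cutter')
for x in np.arange(.48,.6,.01):
    q=Wc[(Wc[:,0]>x)&(Wc[:,0]<x+.01)&(Wc[:,1]>-.2)&(Wc[:,1]<.16)&(Wc[:,2]>.02)]
    if len(q):print(round(x,2),len(q),q[:,1].min(),q[:,1].max(),q[:,2].max())
crop(t,370,130,570,280,4,'t2.png');crop(s,280,220,440,400,4,'s2.png')
E
```

```text
cap (0.4475400745868683, 0.30861401557922363) 0.020157037302851677 476 [0.4473 0.3082 0.0593]
foot ell ((237.46116638183594, 285.01153564453125), (30.065860748291016, 52.11851501464844), 99.58998107910156) [0.4575 0.3093 0.01  ]
tab [0.4383 0.3566 0.0601] [0.4283 0.3229 0.0451] [0.4588 0.3821 0.0659] 222
((437.7901611328125, 350.0220642089844), (23.201051712036133, 63.48731994628906), 18.463632583618164)
tabtop [0.4387 0.3566 0.0613] [ 0.2477 -0.9688  0.4387  0.3566]
tail [0.4473 0.3937 0.02  ]
tail [0.4142 0.3874 0.02  ]
shank [0.4401 0.3411 0.022 ]
sq [0.5441 0.2796 0.0151] [0.6736 0.4086 0.0281] ((608.8616943359375, 344.14166259765625), (129.1752471923828, 129.3714599609375), 89.90409851074219)
lt [ 0.6034 -0.1111  0.015 ] [0.7082 0.0561 0.0279] ((655.9142456054688, -27.89208984375), (161.19540405273438, 92.3917465209961), 84.7844467163086)
0.38 131 [0.4146 0.3801 0.0201] [0.6732 0.3998 0.0624]
0.4 333 [0.5443 0.4001 0.0201] [0.7    0.42   0.2361]
0.42 414 [0.6442 0.42   0.2077] [0.7    0.4399 0.2323]
0.44 689 [0.3308 0.44   0.0202] [0.6999 0.46   0.2334]
0.46 805 [0.3396 0.46   0
[... 436 characters left out ...]
144
0.49 1196 -0.1757952938096456 0.15102031414945824 0.08129006065120044
0.5 1269 -0.17578622252500628 0.15093730758064863 0.21582981652576472
0.51 2511 -0.1753108938244184 0.15084837995301542 0.2222636116929731
0.52 2218 -0.17502115516701786 0.15925958346563437 0.2238795803907983
0.53 1739 -0.17547134618581714 0.15919484915972915 0.22294977320569923
0.54 747 -0.16818127091939544 0.15071617756722192 0.22329430967346492
0.55 186 0.027034838945092735 0.15060037005596086 0.08330682690948098
0.56 556 -0.06684511693090667 0.15050668425177874 0.05247815292455402
0.57 71 -0.08215527029099222 0.1435232490930766 0.04380943625952429
0.58 26 -0.08212466170584783 -0.0598228602345473 0.03703955150598944
```

View pics/s2.png

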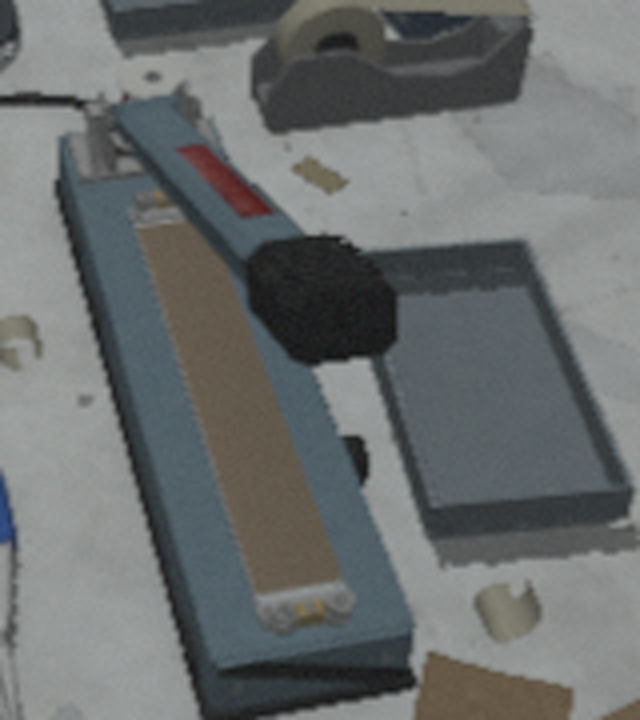

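Measurements hold together: the cap is at (0.4475, 0.308, 0.059). Eye-from-tail gives (0.4476, 0.3073), and the hook axis lies at about 101.5°. The tab is near (0.436, 0.364). The square tray centre is (0.609, 0.344). The long tray centre is (0.656, -0.028), with its long axis at about 85°. First I raise the tool and twist it, then travel.

```bash
cat >> h.py <<'E'
def to(x=None,y=None,gz=None,ang=None,n=1):
    "shift in tool axes(mm) for grasp point to world target, ang = tool x angle deg; after-twist axes; prints"
    s=robot.read_state();R=cv2.Rodrigues(np.array(s['orientation']))[0];p=s['tool_pos']+.167*R[:,1]
    a=np.degrees(np.arctan2(R[1,0],R[0,0]))
    print('t %.2f grasp'%s['t'],p.round(4),'ang %.2f'%a,'tilt',np.degrees(np.arccos(-R[2,1])).round(2),'F',s['force'].round(1),'T',s['wrist_torque'].round(2),'open %.4f'%s['opening'],'q',s['q'].round(2))
    if ang is not None: print(' twist',np.radians(a-ang).round(4))
    if x is not None or gz is not None:
        tgt=np.array([p[0] if x is None else x,p[1] if y is None else y,p[2] if gz is None else gz])
        if ang is not None:
            b=np.radians(ang);R=np.array([[np.cos(b),0,-np.sin(b)],[np.sin(b),0,np.cos(b)],[0,-1,0]])
        print(' shift mm (final axes)',(R.T@(tgt-p)*1000).round(1))
E
python3 -m inch '[{"y":-35,"twist":-0.142},{"y":-35,"twist":-0.142},{"twist":-0.142},{"twist":-0.142},{"twist":-0.142},{"twist":-0.142},{"twist":-0.142},{"twist":-0.142},{"twist":-0.142},{"twist":-0.142}]' 1 40
python3 -c "from h import *;to(.42,-.1,.30,11.5);to(.436,.363,.2,11.5)"
```

```text
t 0.40 grasp [ 0.2056 -0.5636  0.2376] ang -69.96 tilt 0.01 F [ 0.7 -0.   0.2] T [ 0.    0.03 -0.03] open 0.0928 q [-1.31  0.13  1.49 -0.    1.52 -0.09]
 twist -1.4217
 shift mm (final axes) [302.5 -62.4 411.6]
t 0.40 grasp [ 0.2056 -0.5636  0.2376] ang -69.96 tilt 0.01 F [ 0.7 -0.   0.2] T [ 0.    0.03 -0.03] open 0.0928 q [-1.31  0.13  1.49 -0.    1.52 -0.09]
 twist -1.4217
 shift mm (final axes) [410.5  37.6 862.1]$[0]: bad value
```

```bash
python3 -m inch '[{"x":0,"y":-35,"z":0,"twist":-0.142},{"x":0,"y":-35,"z":0,"twist":-0.142},{"x":0,"y":0,"z":0,"twist":-0.142},{"x":0,"y":0,"z":0,"twist":-0.142},{"x":0,"y":0,"z":0,"twist":-0.142},{"x":0,"y":0,"z":0,"twist":-0.142},{"x":0,"y":0,"z":0,"twist":-0.142},{"x":0,"y":0,"z":0,"twist":-0.142},{"x":0,"y":0,"z":0,"twist":-0.142},{"x":0,"y":0,"z":0,"twist":-0.142}]' 1 40
python3 -c "from h import *;to(.42,-.1,.30,11.5);to(.436,.363,.2,11.5)"
```

```text
t: 1.4
tool_pos: [0.2056, -0.5637, 0.4747]
orientation: [-1.565, -0.161, 0.161]
force: [-0.4, 0.1, 0.3]
opening: 0.0929
t 1.40 grasp [ 0.2056 -0.5637  0.3077] ang 11.74 tilt 0.0 F [-0.4  0.1  0.3] T [ 0.02 -0.07 -0.01] open 0.0929 q [-1.31  0.11  1.38 -0.    1.65 -1.51]
 twist 0.0042
 shift mm (final axes) [302.5   7.7 411.6]
t 1.40 grasp [ 0.2056 -0.5637  0.3077] ang 11.74 tilt 0.0 F [-0.4  0.1  0.3] T [ 0.02 -0.07 -0.01] open 0.0929 q [-1.31  0.11  1.38 -0.    1.65 -1.51]
 twist 0.0042
 shift mm (final axes) [410.5 107.7 862.1]
```

Working. All four keys are needed in each row. Next, travel to the waypoint and on to above the tab.

```bash
python3 -m inch '[{"x":25,"y":0,"z":34,"twist":0},{"x":25,"y":0,"z":34,"twist":0},{"x":25,"y":0,"z":34,"twist":0},{"x":25,"y":0,"z":34,"twist":0},{"x":25,"y":0,"z":34,"twist":0},{"x":25,"y":0,"z":34,"twist":0},{"x":25,"y":0,"z":34,"twist":0},{"x":25,"y":0,"z":34,"twist":0},{"x":25,"y":0,"z":34,"twist":0},{"x":25,"y":0,"z":34,"twist":0},{"x":25,"y":0,"z":34,"twist":0},{"x":25,"y":0,"z":34,"twist":0}]'
python3 -m inch '[{"x":9,"y":0,"z":38,"twist":0},{"x":9,"y":0,"z":38,"twist":0},{"x":9,"y":0,"z":38,"twist":0},{"x":9,"y":0,"z":38,"twist":0},{"x":9,"y":0,"z":38,"twist":0},{"x":9,"y":0,"z":38,"twist":0},{"x":9,"y":0,"z":37,"twist":0},{"x":9,"y":0,"z":37,"twist":0},{"x":9,"y":0,"z":37,"twist":0},{"x":9,"y":0,"z":37,"twist":0},{"x":9,"y":0,"z":37,"twist":0},{"x":9,"y":0,"z":37,"twist":0}]'
python3 -c "
from h import *;to(.436,.363,.11,11.5)
t=cam('top');s=cam('side')
cv2.imwrite('pics/a_t.png',t['color'][:,:,::-1]);cv2.imwrite('pics/a_s.png',s['color'][:,:,::-1])"
```

```text
t: 2.6
tool_pos: [0.4194, -0.1027, 0.4751]
orientation: [-1.566, -0.157, 0.155]
force: [0.8, -0.4, -0.7]
opening: 0.0929
t: 3.8
tool_pos: [0.4357, 0.3597, 0.4748]
orientation: [-1.565, -0.157, 0.156]
force: [0.7, -0.6, 1.0]
opening: 0.0929
t 3.80 grasp [0.4358 0.3597 0.3078] ang 11.41 tilt 0.02 F [ 0.7 -0.6  1. ] T [-0.05 -0.11  0.03] open 0.0929 q [ 0.6   0.02  1.48 -0.    1.64  0.4 ]
 twist -0.0016
 shift mm (final axes) [  0.9 197.8   3.2]
```

View pics/a_s.png

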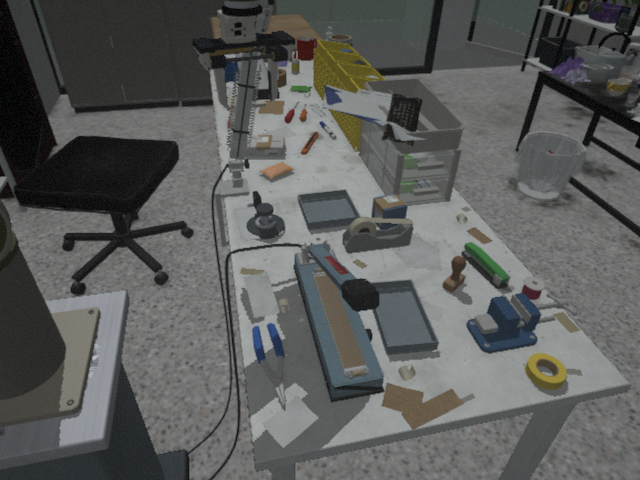

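View pics/a_t.png

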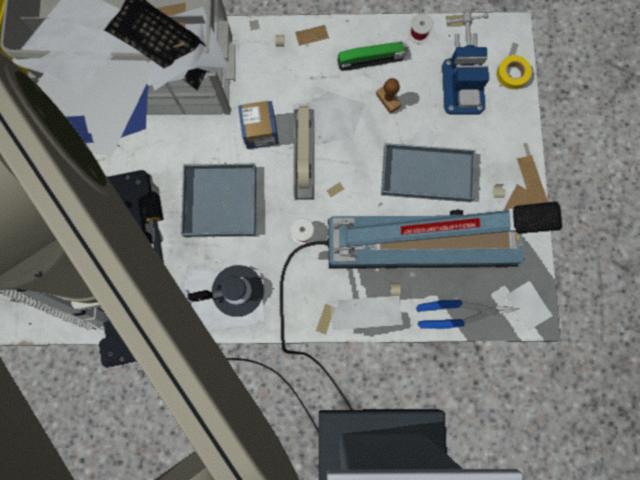

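The gripper is above the tab. Its body, 188 mm long, lies along the jaw axis, from top pixel (130,180) to (115,355). Before descending I check the lamp clearance.

```bash
python3 -c "
from h import *
np.set_printoptions(precision=3,suppress=True)
s=cam('side');W=cloud(s)[100:].reshape(-1,3)
for y in np.arange(.4,.6,.02):
    q=W[(W[:,1]>y)&(W[:,1]<y+.02)&(W[:,0]>.33)&(W[:,0]<.52)&(W[:,2]>.02)&(W[:,2]<.3)]
    if len(q):print(round(y,2),len(q),q.min(0),q.max(0))
t=cam('top');u=px(t,[.436,.363,.06]);print(u,px(s,[.436,.363,.06]),px(s,[.4475,.308,.059]))
crop(s,220,170,320,250,7,'s3.png')
"
```

```text
0.44 20 [0.335 0.452 0.023] [0.349 0.46  0.051]
0.46 53 [0.336 0.46  0.028] [0.387 0.48  0.083]
0.48 580 [0.373 0.48  0.02 ] [0.435 0.5   0.163]
0.5 666 [0.382 0.5   0.025] [0.458 0.52  0.235]
0.52 345 [0.391 0.52  0.128] [0.467 0.539 0.236]
0.54 7 [0.408 0.54  0.02 ] [0.512 0.553 0.229]
[199.58  295.241] [255.763 195.186] [263.583 207.54 ]
```

```bash
python3 -m inch '[{"x":1,"y":33,"z":3,"twist":0},{"x":0,"y":33,"z":0,"twist":0},{"x":0,"y":33,"z":0,"twist":0},{"x":0,"y":33,"z":0,"twist":0},{"x":0,"y":33,"z":0,"twist":0},{"x":0,"y":33,"z":0,"twist":0},{"x":0,"y":0,"z":0,"twist":0}]'
python3 -c "
from h import *;to(.436,.363,.052,11.5)
t=cam('top');s=cam('side')
cv2.imwrite('pics/b_t.png',t['color'][:,:,::-1]);crop(s,200,150,340,255,5,'b_s.png')"
```

```text
t: 4.7
tool_pos: [0.4348, 0.3586, 0.2718]
orientation: [-1.57, -0.149, 0.161]
force: [-1.7, -0.3, -1.4]
opening: 0.093
t 4.70 grasp [0.4336 0.3577 0.1048] ang 11.32 tilt 0.51 F [-1.7 -0.3 -1.4] T [-0.05 -0.08 -0.02] open 0.0930 q [ 0.6   0.14  1.73 -0.    1.28  0.4 ]
 twist -0.0032
 shift mm (final axes) [ 3.4 52.8  4.7]
```

View pics/b_s.png

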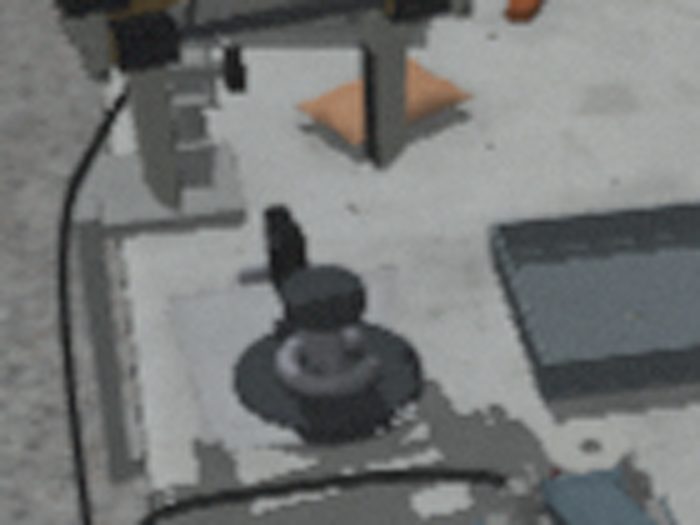

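View pics/b_t.png

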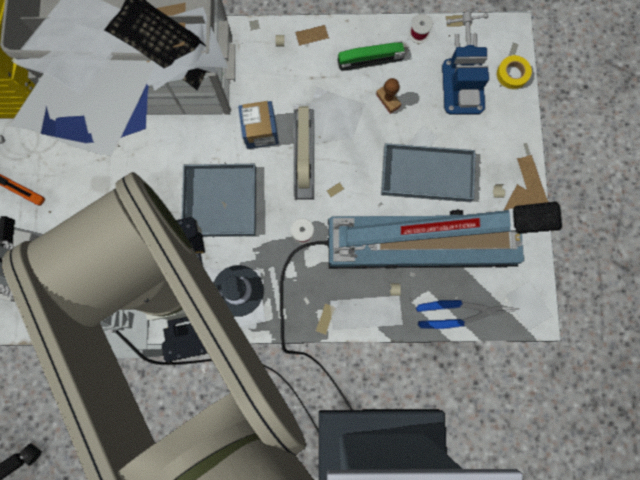

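In the side crop the fingers, at crop (155,195) and (375,160), straddle the tab at crop (282,215). Now down the rest of the way.

```bash
python3 -m inch '[{"x":0,"y":0,"z":0,"twist":0},{"x":0,"y":0,"z":0,"twist":0}]'
python3 -c "
from h import *;to(.436,.363,.052,11.5)"
```

```text
t: 5.0
tool_pos: [0.4373, 0.3616, 0.2795]
orientation: [-1.563, -0.159, 0.153]
force: [-0.4, 0.2, -0.7]
opening: 0.0933
t 5.00 grasp [0.4379 0.3619 0.1125] ang 11.38 tilt 0.24 F [-0.4  0.2 -0.7] T [-0.04 -0.1  -0.03] open 0.0933 q [ 0.6   0.14  1.72 -0.    1.28  0.4 ]
 twist -0.002
 shift mm (final axes) [-1.6 60.5  1.4]
```

```bash
python3 -m inch '[{"x":-1,"y":15,"z":1,"twist":0},{"x":0,"y":15,"z":0,"twist":0},{"x":0,"y":15,"z":0,"twist":0},{"x":0,"y":15,"z":0,"twist":0},{"x":0,"y":0,"z":0,"twist":0},{"x":0,"y":0,"z":0,"twist":0},{"x":0,"y":0,"z":0,"twist":0}]'
python3 -c "
from h import *;to(.436,.363,.052,11.5)
s=cam('side')
crop(s,200,150,340,255,5,'c_s.png')"
```

```text
t: 5.7
tool_pos: [0.4355, 0.3622, 0.2172]
orientation: [-1.565, -0.157, 0.156]
force: [-0.1, 0.4, 0.2]
opening: 0.093
t 5.70 grasp [0.4356 0.3623 0.0502] ang 11.40 tilt 0.05 F [-0.1  0.4  0.2] T [-0.07 -0.06 -0.05] open 0.0930 q [0.6  0.21 1.76 0.   1.17 0.4 ]
 twist -0.0017
 shift mm (final axes) [ 0.5 -1.8  0.6]
```

View pics/c_s.png

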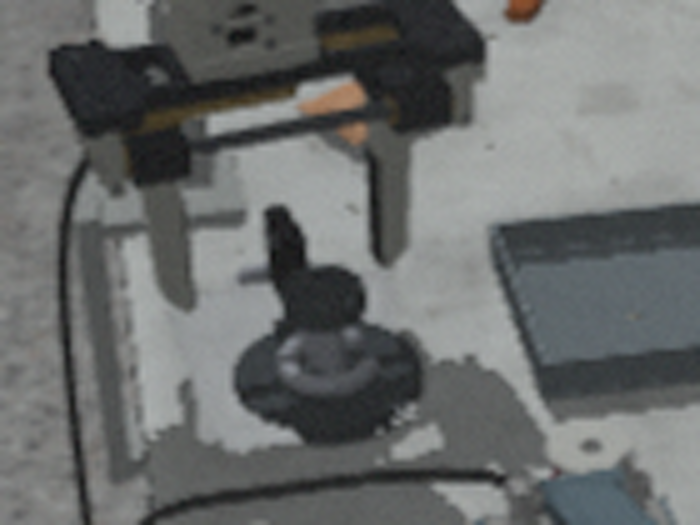

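The fingers straddle the tab, with tips at crop (180,305) and (390,262). Closing.

```bash
python3 -m inch '[{"x":0,"y":0,"z":0,"twist":0},{"x":0,"y":0,"z":0,"twist":0},{"x":0,"y":0,"z":0,"twist":0},{"x":0,"y":0,"z":0,"twist":0},{"x":0,"y":0,"z":0,"twist":0},{"x":0,"y":0,"z":0,"twist":0},{"x":0,"y":0,"z":0,"twist":0},{"x":0,"y":0,"z":0,"twist":0},{"x":0,"y":0,"z":0,"twist":0},{"x":0,"y":0,"z":0,"twist":0},{"x":0,"y":0,"z":0,"twist":0},{"x":0,"y":0,"z":0,"twist":0}]' -1 50
python3 -c "
from h import *;to()
s=cam('side')
crop(s,200,150,340,255,5,'d_s.png')"
```

```text
t: 6.95
tool_pos: [0.4353, 0.362, 0.2168]
orientation: [-1.565, -0.157, 0.156]
force: [0.1, 0.2, -0.1]
opening: 0.0117
t 6.95 grasp [0.4354 0.362  0.0498] ang 11.40 tilt 0.02 F [ 0.1  0.2 -0.1] T [ 0.09 -0.33 -0.03] open 0.0117 q [ 0.6   0.21  1.76 -0.    1.17  0.4 ]
```

View pics/d_s.png

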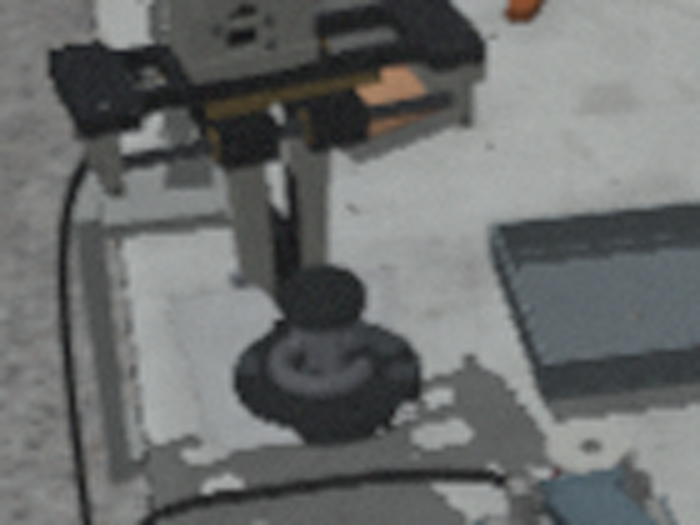

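Gripped: the opening is 11.7 mm and the tab is between the fingers at crop (285,240). Lift 15 mm.

```bash
python3 -m inch '[{"x":0,"y":-4,"z":0,"twist":0},{"x":0,"y":-4,"z":0,"twist":0},{"x":0,"y":-4,"z":0,"twist":0},{"x":0,"y":-3,"z":0,"twist":0},{"x":0,"y":0,"z":0,"twist":0},{"x":0,"y":0,"z":0,"twist":0}]'
python3 -c "
from h import *;to()
s=cam('side')
crop(s,200,150,340,255,5,'e_s.png')"
```

```text
t: 7.6
tool_pos: [0.4352, 0.362, 0.2319]
orientation: [-1.565, -0.156, 0.156]
force: [0.1, 0.4, -2.2]
opening: 0.0117
t 7.60 grasp [0.4352 0.362  0.0649] ang 11.40 tilt 0.01 F [ 0.1  0.4 -2.2] T [ 0.01 -0.11 -0.02] open 0.0117 q [0.6  0.19 1.75 0.   1.2  0.4 ]
```

View pics/e_s.png

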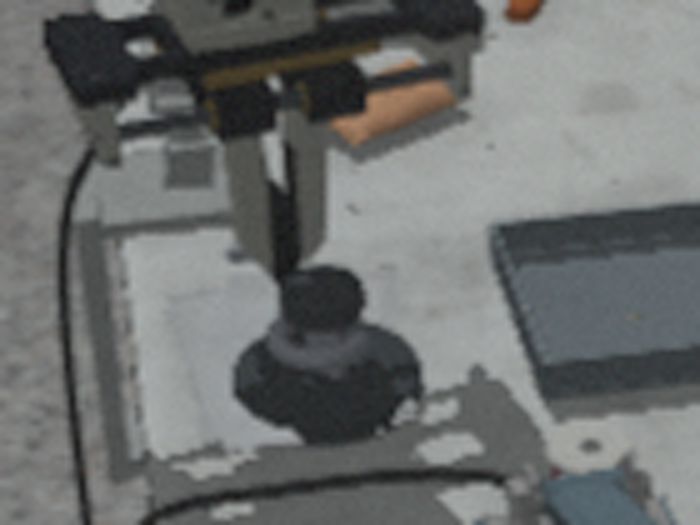

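The hook is up: force is -2.2 N, the ring sits just under the cap at crop (315,345), and the anchor is still down. Twist 60° clockwise about the eye.

```bash
python3 -m inch '[{"x":4.9,"y":0,"z":-0.2,"twist":0.0873},{"x":4.9,"y":0,"z":-0.2,"twist":0.0873},{"x":4.9,"y":0,"z":-0.2,"twist":0.0873},{"x":4.9,"y":0,"z":-0.2,"twist":0.0873},{"x":4.9,"y":0,"z":-0.2,"twist":0.0873},{"x":4.9,"y":0,"z":-0.2,"twist":0.0873},{"x":0,"y":0,"z":0,"twist":0}]'
python3 -c "
from h import *;to()"
python3 -m inch '[{"x":4.9,"y":0,"z":-0.2,"twist":0.0873},{"x":4.9,"y":0,"z":-0.2,"twist":0.0873},{"x":4.9,"y":0,"z":-0.2,"twist":0.0873},{"x":4.9,"y":0,"z":-0.2,"twist":0.0873},{"x":4.9,"y":0,"z":-0.2,"twist":0.0873},{"x":4.9,"y":0,"z":-0.2,"twist":0.0873},{"x":0,"y":0,"z":0,"twist":0},{"x":0,"y":0,"z":0,"twist":0}]'
python3 -c "
from h import *;to()
s=cam('side')
crop(s,200,150,340,255,5,'f_s.png');t=cam('top')
cv2.imwrite('pics/f_t.png',t['color'][:,:,::-1])"
```

```text
t: 8.35
tool_pos: [0.4646, 0.36, 0.2315]
orientation: [-1.556, 0.256, -0.256]
force: [0.1, 0.8, -1.7]
opening: 0.0119
t 8.35 grasp [0.4645 0.36   0.0645] ang -18.72 tilt 0.01 F [ 0.1  0.8 -1.7] T [-0.03 -0.04  0.05] open 0.0119 q [ 0.57  0.25  1.69 -0.    1.21  0.9 ]
t: 9.15
tool_pos: [0.4883, 0.3443, 0.2316]
orientation: [-1.468, 0.66, -0.66]
force: [-0.1, -0.4, -2.2]
opening: 0.0119
t 9.15 grasp [0.4882 0.3442 0.0646] ang -48.39 tilt 0.02 F [-0.1 -0.4 -2.2] T [0.01 0.   0.01] open 0.0119 q [0.53 0.27 1.66 0.   1.21 1.37]
```

View pics/f_s.png

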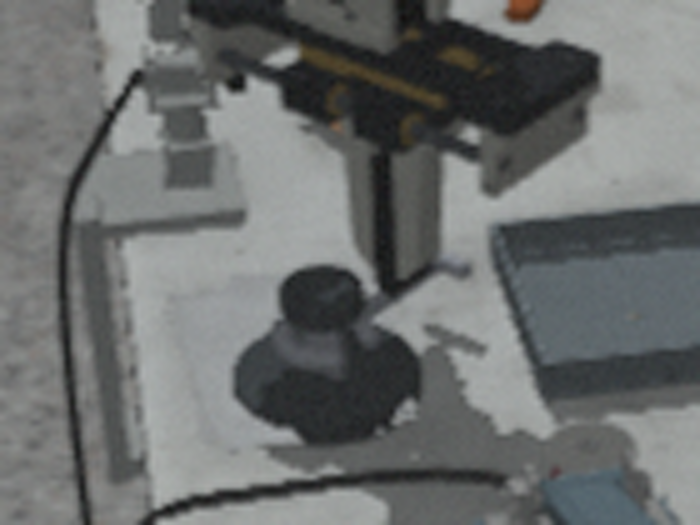

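View pics/f_t.png

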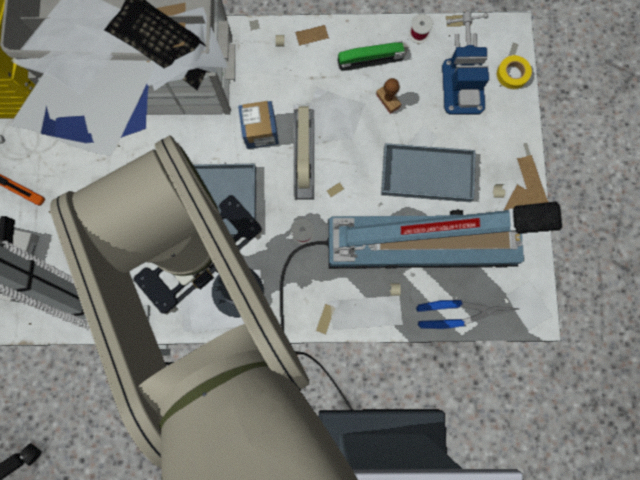

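The twist met no resistance: forces are nil, the shank points toward crop (450,265), and the anchor is still upright. After a 50 mm draw, though, the gripper body's corner would reach about (0.417, 0.480), right at the lamp column. So I'll first push the standing anchor about 30 mm away with the hook, sliding along +x of the tool.

```bash
python3 -m inch '[{"x":3,"y":0,"z":0,"twist":0},{"x":3,"y":0,"z":0,"twist":0},{"x":3,"y":0,"z":0,"twist":0},{"x":3,"y":0,"z":0,"twist":0}]'
python3 -m inch '[{"x":3,"y":0,"z":0,"twist":0},{"x":3,"y":0,"z":0,"twist":0},{"x":3,"y":0,"z":0,"twist":0},{"x":3,"y":0,"z":0,"twist":0},{"x":3,"y":0,"z":0,"twist":0},{"x":3,"y":0,"z":0,"twist":0},{"x":3,"y":0,"z":0,"twist":0},{"x":3,"y":0,"z":0,"twist":0},{"x":0,"y":0,"z":0,"twist":0}]'
python3 -c "
from h import *;to()
s=cam('side')
crop(s,200,150,340,255,5,'g_s.png');t=cam('top')
crop(t,170,230,290,330,6,'g_t.png')"
```

```text
t: 9.65
tool_pos: [0.4964, 0.3352, 0.2317]
orientation: [-1.467, 0.663, -0.662]
force: [-1.4, 2.2, -2.1]
opening: 0.0116
t: 10.55
tool_pos: [0.5127, 0.3167, 0.2318]
orientation: [-1.467, 0.663, -0.663]
force: [-1.6, 0.2, -2.2]
opening: 0.0119
t 10.55 grasp [0.5128 0.3167 0.0648] ang -48.64 tilt 0.03 F [-1.6  0.2 -2.2] T [ 0.2   0.12 -0.09] open 0.0119 q [ 0.47  0.28  1.64 -0.    1.22  1.32]
```

View pics/g_s.png

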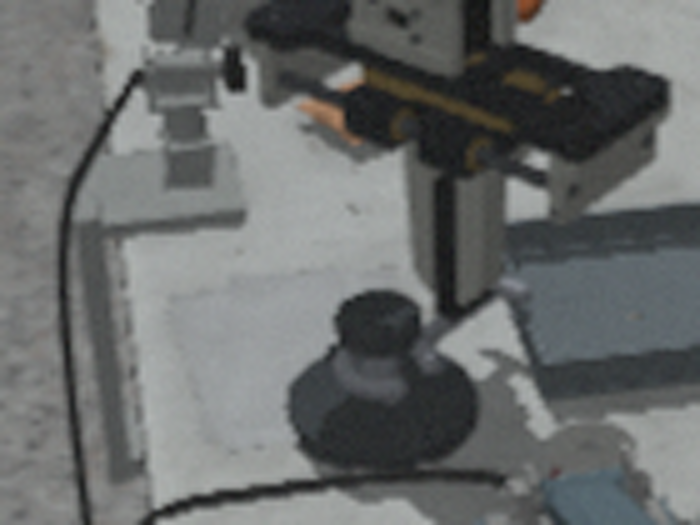

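View pics/g_t.png

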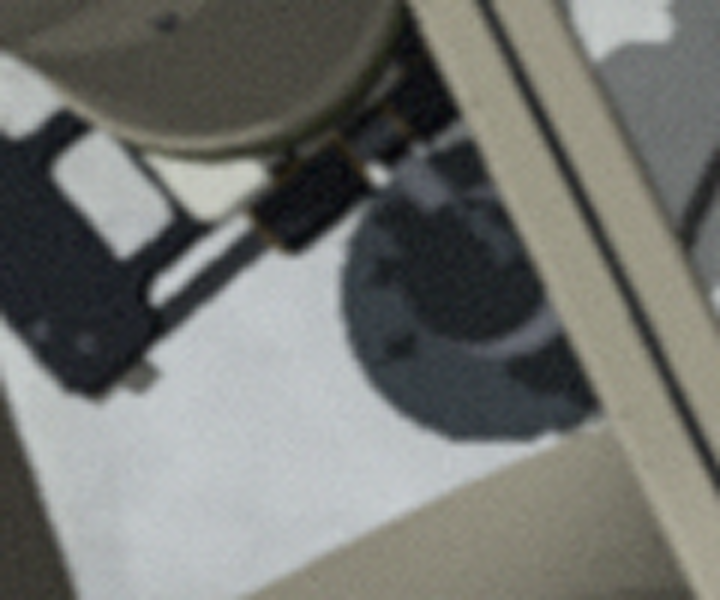

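The anchor slid with the hook and stays upright. The lugs at crop (390,265) and (402,345) show it yawed only a few degrees, within tolerance. Now draw off along tool -x, watching the forces.

```bash
python3 -m inch '[{"x":-3,"y":0,"z":0,"twist":-0.02},{"x":-3,"y":0,"z":0,"twist":-0.02},{"x":-3,"y":0,"z":0,"twist":0},{"x":-3,"y":0,"z":0,"twist":0},{"x":-3,"y":0,"z":0,"twist":0},{"x":0,"y":0,"z":0,"twist":0}]'
python3 -m inch '[{"x":-3,"y":0,"z":0,"twist":0},{"x":-3,"y":0,"z":0,"twist":0},{"x":-3,"y":0,"z":0,"twist":0},{"x":-3,"y":0,"z":0,"twist":0},{"x":0,"y":0,"z":0,"twist":0}]'
python3 -c "
from h import *;to()
s=cam('side')
crop(s,200,150,340,255,5,'i_s.png');t=cam('top')
crop(t,170,230,290,330,6,'i_t.png')"
```

```text
t: 11.25
tool_pos: [0.5017, 0.3285, 0.2317]
orientation: [-1.477, 0.632, -0.631]
force: [-1.0, 1.1, -1.8]
opening: 0.0119
t: 11.75
tool_pos: [0.4935, 0.3372, 0.2317]
orientation: [-1.477, 0.632, -0.631]
force: [0.9, -0.2, -2.0]
opening: 0.0119
t 11.75 grasp [0.4934 0.3372 0.0647] ang -46.30 tilt 0.01 F [ 0.9 -0.2 -2. ] T [ 0.02 -0.03 -0.  ] open 0.0119 q [0.51 0.27 1.66 0.   1.21 1.32]
```

View pics/i_s.png

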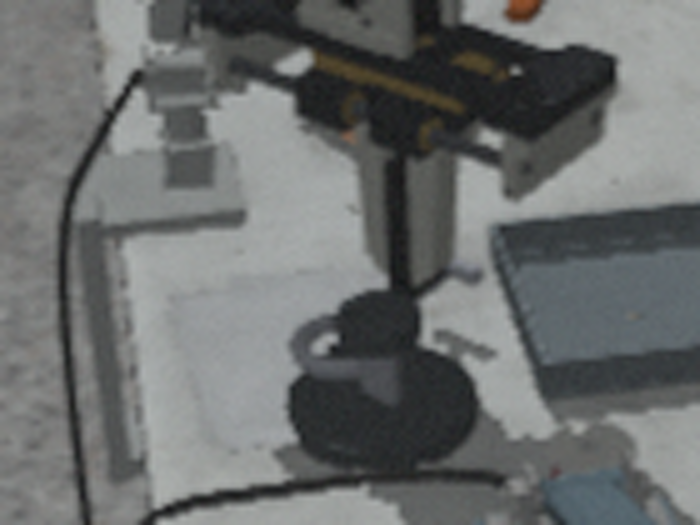

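View pics/i_t.png

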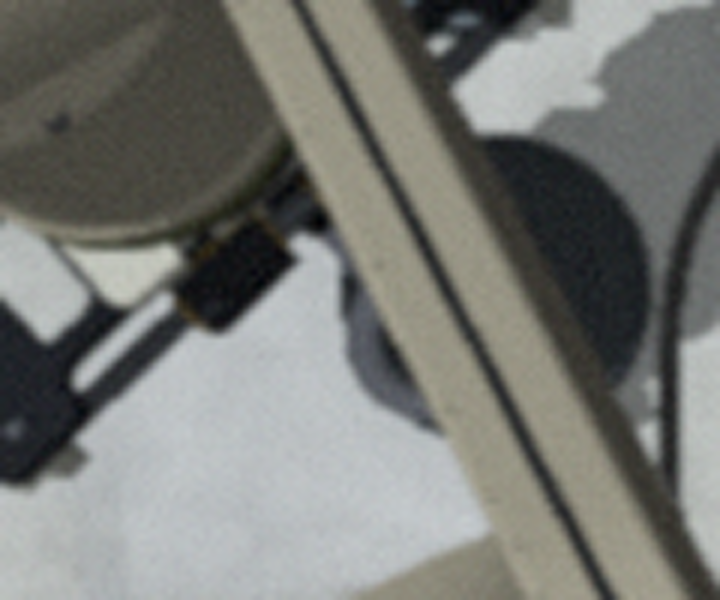

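The ring is sliding off freely: the eye is visible left of the post at side crop (320,345), with no significant force. Continue 36 mm more.

```bash
python3 -m inch '[{"x":-4,"y":0,"z":0,"twist":0},{"x":-4,"y":0,"z":0,"twist":0},{"x":-4,"y":0,"z":0,"twist":0},{"x":-4,"y":0,"z":0,"twist":0},{"x":-4,"y":0,"z":0,"twist":0},{"x":0,"y":0,"z":0,"twist":0}]'
python3 -m inch '[{"x":-4,"y":0,"z":0,"twist":0},{"x":-4,"y":0,"z":0,"twist":0},{"x":-4,"y":0,"z":0,"twist":0},{"x":-4,"y":0,"z":0,"twist":0},{"x":0,"y":0,"z":0,"twist":0},{"x":0,"y":0,"z":0,"twist":0},{"x":0,"y":0,"z":0,"twist":0}]'
python3 -c "
from h import *;to()
s=cam('side')
crop(s,200,150,340,255,5,'j_s.png')"
```

```text
t: 12.45
tool_pos: [0.4795, 0.3518, 0.2317]
orientation: [-1.477, 0.632, -0.631]
force: [-0.1, -0.2, -1.5]
opening: 0.0118
t: 13.15
tool_pos: [0.469, 0.3628, 0.2318]
orientation: [-1.477, 0.632, -0.632]
force: [-1.0, 0.8, -0.9]
opening: 0.012
t 13.15 grasp [0.469  0.3628 0.0648] ang -46.33 tilt 0.01 F [-1.   0.8 -0.9] T [ 0.04 -0.05 -0.02] open 0.0120 q [ 0.57  0.26  1.67 -0.    1.21  1.38]
```

View pics/j_s.png

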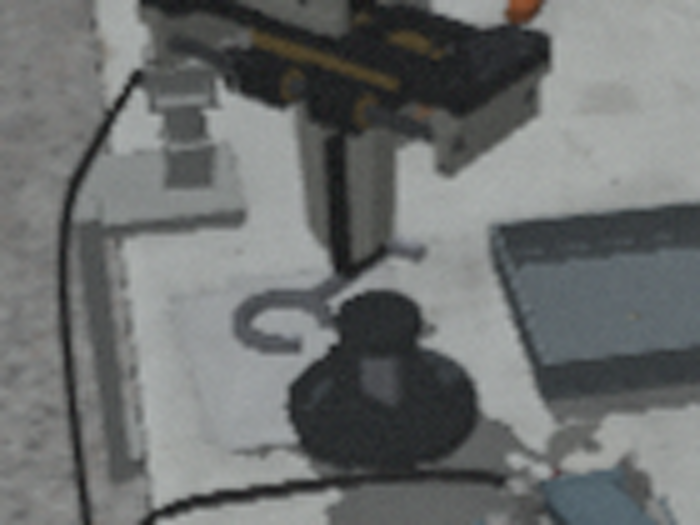

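The hook is off the post and the anchor stands upright. One more 8 mm draw for margin, then lift and turn toward the long tray's axis.

```bash
python3 -m inch '[{"x":-4,"y":0,"z":0,"twist":0},{"x":-4,"y":0,"z":0,"twist":0},{"x":0,"y":-10,"z":0,"twist":0},{"x":0,"y":-25,"z":0,"twist":0},{"x":0,"y":-30,"z":0,"twist":0},{"x":0,"y":-30,"z":0,"twist":0},{"x":0,"y":-30,"z":0,"twist":0},{"x":0,"y":-30,"z":0,"twist":0},{"x":0,"y":0,"z":0,"twist":0},{"x":0,"y":0,"z":0,"twist":0}]'
python3 -m inch '[{"x":15,"y":0,"z":0,"twist":-0.06},{"x":15,"y":0,"z":0,"twist":-0.06},{"x":15,"y":0,"z":0,"twist":-0.06},{"x":15,"y":0,"z":0,"twist":-0.06},{"x":15,"y":0,"z":0,"twist":-0.06},{"x":15,"y":0,"z":0,"twist":-0.06},{"x":15,"y":0,"z":0,"twist":-0.06},{"x":15,"y":0,"z":0,"twist":-0.06},{"x":15,"y":0,"z":0,"twist":-0.06},{"x":15,"y":0,"z":0,"twist":-0.06},{"x":15,"y":0,"z":0,"twist":-0.06},{"x":15,"y":0,"z":0,"twist":-0.057}]'
python3 -c "
from h import *;to(.658,-.004,.215,-5.2)
s=cam('side')
cv2.imwrite('pics/k_s.png',s['color'][:,:,::-1])
s=cam('top')
cv2.imwrite('pics/k_t.png',s['color'][:,:,::-1])
"
```

```text
t: 14.2
tool_pos: [0.4635, 0.3688, 0.3878]
orientation: [-1.475, 0.631, -0.633]
force: [0.6, 0.3, -2.9]
opening: 0.0117
t: 15.4
tool_pos: [0.6199, 0.2871, 0.3838]
orientation: [-1.571, 0.073, -0.067]
force: [-0.4, 1.1, -1.8]
opening: 0.0118
t 15.40 grasp [0.6192 0.2868 0.2168] ang -5.11 tilt 0.24 F [-0.4  1.1 -1.8] T [-0.02 -0.11  0.  ] open 0.0118 q [ 0.36  0.37  1.25 -0.    1.53  0.45]
 twist 0.0015
 shift mm (final axes) [  65.     1.8 -286.1]
```

View pics/k_s.png

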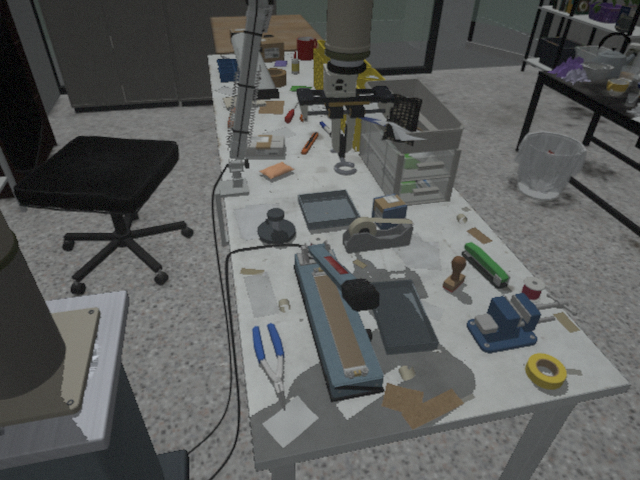

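View pics/k_t.png

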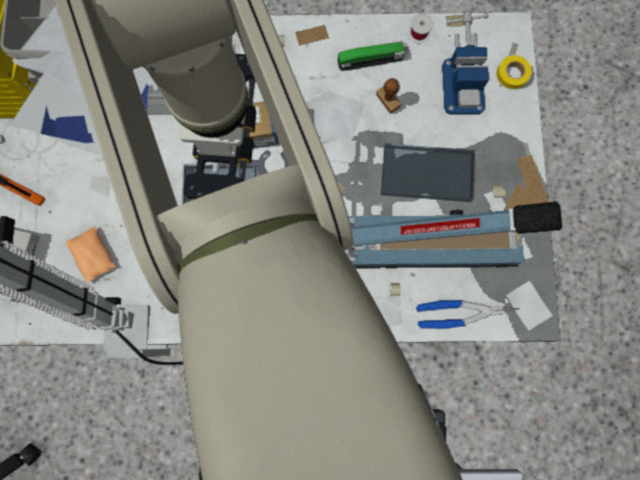

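The hook hangs level at side (345,168) and the anchor stands at side (276,225). Move over the long tray.

```bash
python3 -m inch '[{"x":6.5,"y":0,"z":-28.6,"twist":0},{"x":6.5,"y":0,"z":-28.6,"twist":0},{"x":6.5,"y":0,"z":-28.6,"twist":0},{"x":6.5,"y":0,"z":-28.6,"twist":0},{"x":6.5,"y":0,"z":-28.6,"twist":0},{"x":6.5,"y":0,"z":-28.6,"twist":0},{"x":6.5,"y":0,"z":-28.6,"twist":0},{"x":6.5,"y":0,"z":-28.6,"twist":0},{"x":6.5,"y":0,"z":-28.6,"twist":0},{"x":6.5,"y":0,"z":-28.6,"twist":0},{"x":0,"y":0,"z":0,"twist":0},{"x":0,"y":0,"z":0,"twist":0}]'
python3 -c "
from h import *;to(.658,-.004,.042,-5.2)
s=cam('side')
cv2.imwrite('pics/l_s.png',s['color'][:,:,::-1])
s=cam('top')
cv2.imwrite('pics/l_t.png',s['color'][:,:,::-1])
"
```

```text
t: 16.7
tool_pos: [0.6577, -0.0033, 0.3852]
orientation: [-1.569, 0.076, -0.072]
force: [0.3, -0.3, -1.6]
opening: 0.0115
t 16.70 grasp [ 0.6573 -0.0032  0.2182] ang -5.38 tilt 0.15 F [ 0.3 -0.3 -1.6] T [ 0.07 -0.13  0.  ] open 0.0115 q [-0.08  0.3   1.34  0.    1.51  0.01]
 twist -0.0031
 shift mm (final axes) [  0.8 176.2  -0.7]
```

View pics/l_s.png

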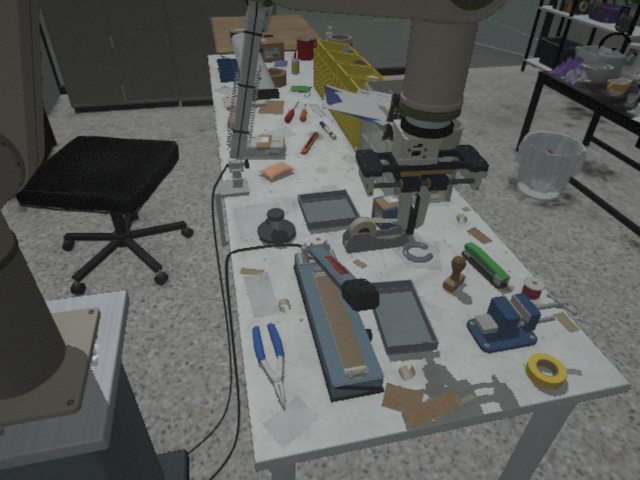

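View pics/l_t.png

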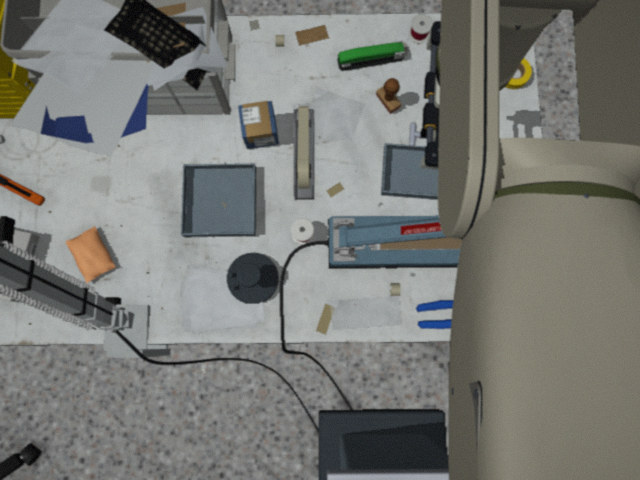

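The hook is above the tray with its ring at side (417,250). In the top view the anchor is clear at (252,278). Descend to just above the rim.

```bash
python3 -m inch '[{"x":1,"y":25,"z":-1,"twist":0},{"x":0,"y":30,"z":0,"twist":0},{"x":0,"y":30,"z":0,"twist":0},{"x":0,"y":30,"z":0,"twist":0},{"x":0,"y":25,"z":0,"twist":0},{"x":0,"y":10,"z":0,"twist":0},{"x":0,"y":0,"z":0,"twist":0},{"x":0,"y":0,"z":0,"twist":0},{"x":0,"y":0,"z":0,"twist":0}]'
python3 -c "
from h import *;to(.658,-.004,.042,-5.2)
s=cam('side')
crop(s,320,180,480,360,4,'m_s.png')
"
```

```text
t: 17.7
tool_pos: [0.6602, -0.0041, 0.2391]
orientation: [-1.57, 0.069, -0.074]
force: [-0.7, 0.2, -1.4]
opening: 0.0117
t 17.70 grasp [ 0.6607 -0.0042  0.0721] ang -5.23 tilt 0.2 F [-0.7  0.2 -1.4] T [-0.01 -0.09  0.04] open 0.0117 q [-0.08  0.41  1.46  0.    1.26  0.01]
 twist -0.0006
 shift mm (final axes) [-2.8 30.1 -0.1]
```

View pics/m_s.png

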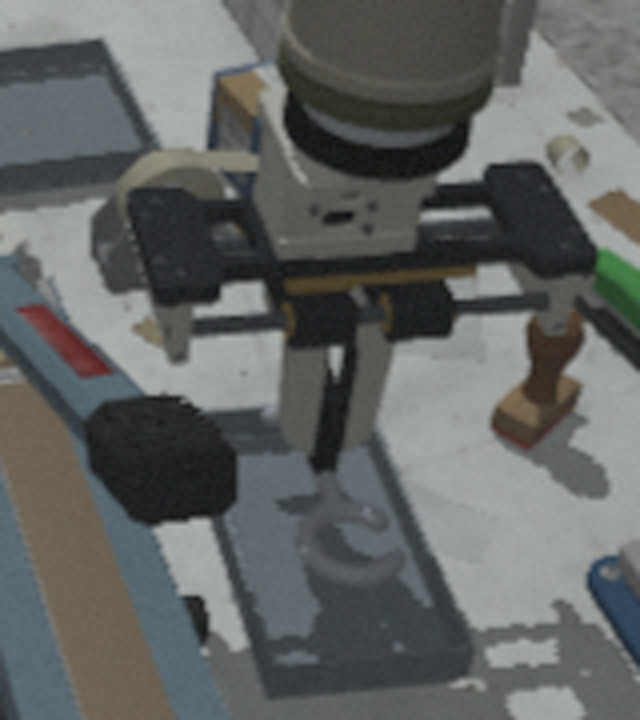

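The ring is inside the tray outline at crop (355,545), the tail is near the far end, and nothing touches the stamp. Lower slowly.

```bash
python3 -m inch '[{"x":-2,"y":8,"z":0,"twist":0},{"x":0,"y":8,"z":0,"twist":0},{"x":0,"y":6,"z":0,"twist":0},{"x":0,"y":5,"z":0,"twist":0},{"x":0,"y":0,"z":0,"twist":0},{"x":0,"y":0,"z":0,"twist":0}]'
python3 -c "
from h import *;to(.658,-.004,.042,-5.2)"
python3 -m inch '[{"x":0,"y":2,"z":0,"twist":0},{"x":0,"y":1,"z":0,"twist":0},{"x":0,"y":0,"z":0,"twist":0},{"x":0,"y":0,"z":0,"twist":0}]'
python3 -c "
from h import *;to(.658,-.004,.042,-5.2)
s=cam('side')
crop(s,320,180,480,360,4,'n_s.png')
"
```

```text
t: 18.35
tool_pos: [0.6572, -0.0041, 0.2095]
orientation: [-1.57, 0.072, -0.072]
force: [0.5, 0.1, -2.5]
opening: 0.0118
t 18.35 grasp [ 0.6571 -0.0041  0.0425] ang -5.25 tilt 0.03 F [ 0.5  0.1 -2.5] T [-0.   -0.09 -0.02] open 0.0118 q [-0.08  0.44  1.48  0.    1.21  0.01]
 twist -0.0009
 shift mm (final axes) [0.8 0.5 0.2]
t: 18.75
tool_pos: [0.6576, -0.0042, 0.2082]
orientation: [-1.57, 0.071, -0.073]
force: [-3.4, -0.2, 7.4]
opening: 0.0119
t 18.75 grasp [ 0.6578 -0.0042  0.0412] ang -5.24 tilt 0.06 F [-3.4 -0.2  7.4] T [0.19 0.72 0.13] open 0.0119 q [-0.08  0.44  1.48 -0.    1.21  0.01]
 twist -0.0008
 shift mm (final axes) [ 0.2 -0.8  0.3]
```

View pics/n_s.png

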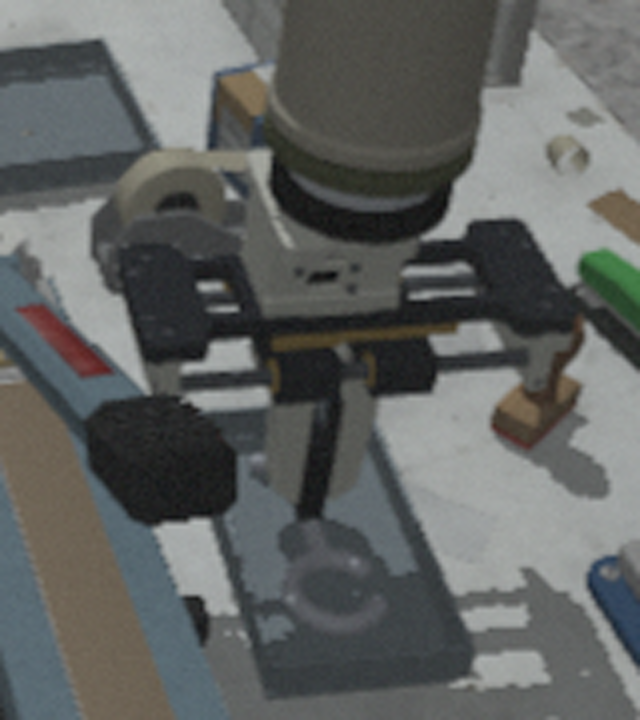

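It's on the floor, with a contact force of about 10 N. Release with a partial opening of about 38 mm so the fingers stay inside the walls.

```bash
python3 -m inch '[{"x":0,"y":0,"z":0,"twist":0},{"x":0,"y":0,"z":0,"twist":0},{"x":0,"y":0,"z":0,"twist":0},{"x":0,"y":0,"z":0,"twist":0},{"x":0,"y":0,"z":0,"twist":0}]' -0.18
python3 -c "
from h import *;to()"
python3 -m inch '[{"x":0,"y":-10,"z":0,"twist":0},{"x":0,"y":-20,"z":0,"twist":0},{"x":0,"y":-30,"z":0,"twist":0},{"x":0,"y":-35,"z":0,"twist":0},{"x":0,"y":-35,"z":0,"twist":0},{"x":0,"y":-35,"z":0,"twist":0},{"x":0,"y":-20,"z":0,"twist":0},{"x":0,"y":0,"z":0,"twist":0},{"x":0,"y":0,"z":0,"twist":0}]'
python3 -c "
from h import *;to()
s=cam('side')
crop(s,320,180,480,360,4,'o_s.png')
t=cam('top');crop(t,200,160,300,320,3.5,'o_t.png')
"
```

```text
t: 19.3
tool_pos: [0.6572, -0.0041, 0.2066]
orientation: [-1.57, 0.072, -0.072]
force: [-1.1, -0.1, -0.5]
opening: 0.0378
t 19.30 grasp [ 0.6572 -0.0041  0.0396] ang -5.25 tilt 0.01 F [-1.1 -0.1 -0.5] T [-0.04 -0.09 -0.04] open 0.0378 q [-0.08  0.45  1.49 -0.    1.21  0.01]
t: 20.2
tool_pos: [0.6573, -0.0041, 0.3923]
orientation: [-1.57, 0.071, -0.073]
force: [-0.1, 0.2, -1.2]
opening: 0.0381
t 20.20 grasp [ 0.6575 -0.0041  0.2253] ang -5.25 tilt 0.07 F [-0.1  0.2 -1.2] T [-0.03 -0.05 -0.02] open 0.0381 q [-0.08  0.29  1.33 -0.    1.52  0.01]
```

View pics/o_s.png

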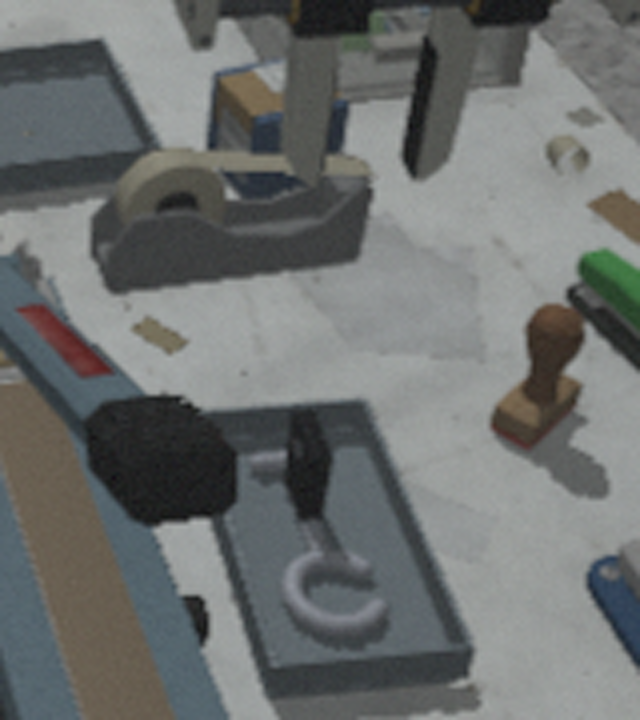

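View pics/o_t.png

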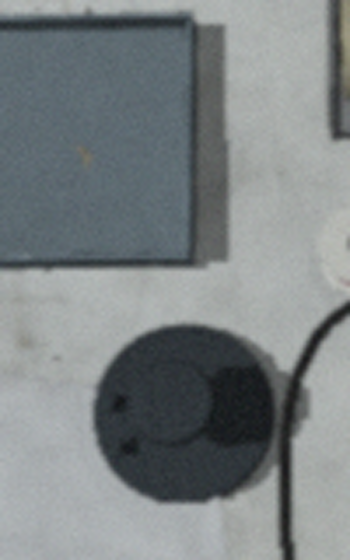

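The hook lies flat inside the long tray: ring at crop (335,595), tab upright at (310,465). Now find the anchor cap.

```bash
python3 -c "
from h import *
t=cam('top');W=cloud(t)
w=W[240:315,215:290].reshape(-1,3);w=w[(w[:,2]>.05)&(w[:,2]<.07)]
c,r=cv2.minEnclosingCircle(w[:,:2].astype(np.float32));print('cap',c,r,w.mean(0),len(w))
s=cam('side');W=cloud(s);w=W[200:245,250:305].reshape(-1,3);w=w[(w[:,2]>.045)&(w[:,2]<.07)&(w[:,0]>.3)];print('side',w.mean(0),w.min(0),w.max(0))
w=cloud(t)[150:240,175:265].reshape(-1,3);w=w[(w[:,2]>.017)&(w[:,2]<.03)];print(cv2.minAreaRect((w[:,:2]*1000).astype(np.float32)))
to(c[0],c[1],.20,-48)
to(c[0],c[1],.20,-20)
"
```

```text
cap (0.4694993495941162, 0.28343725204467773) 0.020108412951231003 [0.46905724 0.28288768 0.05931328] 474
side [0.47097269 0.27835269 0.05625209] [0.45170081 0.26156892 0.04586869] [0.49070875 0.30587146 0.06132168]
((609.0056762695312, 344.04339599609375), (128.90264892578125, 128.66549682617188), 0.1677289754152298)
t 20.40 grasp [ 0.6563 -0.0041  0.2226] ang -5.25 tilt 0.19 F [ 0.  -0.  -1.2] T [-0.1  -0.11  0.01] open 0.0381 q [-0.08  0.29  1.33  0.    1.52  0.01]
 twist 0.7461
 shift mm (final axes) [-338.7   22.6   53.5]
t 20.40 grasp [ 0.6563 -0.0041  0.2226] ang -5.25 tilt 0.19 F [ 0.  -0.  -1.2] T [-0.1  -0.11  0.01] open 0.0381 q [-0.08  0.29  1.33  0.    1.52  0.01]
 twist 0.2574
 shift mm (final axes) [-273.9   22.6  206.3]
```

The cap is at (0.4695, 0.2832), radius 20.1 mm, and both cameras agree. I'll grip it with the jaws at about -75° so the body stays clear of the bin at the square tray.

```bash
python3 -m inch '[{"x":0,"y":0,"z":20,"twist":0.122},{"x":0,"y":0,"z":20,"twist":0.122},{"x":0,"y":0,"z":20,"twist":0.122},{"x":0,"y":0,"z":20,"twist":0.122},{"x":0,"y":0,"z":0,"twist":0.122},{"x":0,"y":0,"z":0,"twist":0.122},{"x":0,"y":0,"z":0,"twist":0.122},{"x":0,"y":0,"z":0,"twist":0.122},{"x":0,"y":0,"z":0,"twist":0.122},{"x":0,"y":0,"z":0,"twist":0.122},{"x":0,"y":0,"z":0,"twist":0},{"x":0,"y":0,"z":0,"twist":0}]' 1
python3 -c "
from h import *
to(.4695,.2832,.2,-75)
"
```

```text
t: 21.6
tool_pos: [0.6786, 0.0721, 0.3907]
orientation: [-1.323, 1.015, -1.013]
force: [0.9, 0.2, 0.8]
opening: 0.0933
t 21.60 grasp [0.6783 0.0721 0.2237] ang -74.94 tilt 0.09 F [0.9 0.2 0.8] T [-0.01  0.03 -0.02] open 0.0933 q [ 0.03  0.36  1.25 -0.    1.54  1.34]
 twist 0.001
 shift mm (final axes) [-257.9   23.7 -147.1]
```

```bash
python3 -m inch '[{"x":-25.8,"y":2,"z":-14.7,"twist":0},{"x":-25.8,"y":2,"z":-14.7,"twist":0},{"x":-25.8,"y":2,"z":-14.7,"twist":0},{"x":-25.8,"y":2,"z":-14.7,"twist":0},{"x":-25.8,"y":2,"z":-14.7,"twist":0},{"x":-25.8,"y":2,"z":-14.7,"twist":0},{"x":-25.8,"y":2,"z":-14.7,"twist":0},{"x":-25.8,"y":2,"z":-14.7,"twist":0},{"x":-25.8,"y":2,"z":-14.7,"twist":0},{"x":-25.8,"y":2,"z":-14.7,"twist":0},{"x":0,"y":0,"z":0,"twist":0},{"x":0,"y":0,"z":0,"twist":0}]'
python3 -m inch '[{"x":0,"y":30,"z":0,"twist":0},{"x":0,"y":30,"z":0,"twist":0},{"x":0,"y":30,"z":0,"twist":0},{"x":0,"y":0,"z":0,"twist":0},{"x":0,"y":0,"z":0,"twist":0},{"x":0,"y":0,"z":0,"twist":0}]'
python3 -c "
from h import *
to(.4695,.2832,.052,-75)
s=cam('side')
crop(s,210,150,350,255,5,'p_s.png')
"
```

```text
t: 22.8
tool_pos: [0.4703, 0.2842, 0.3716]
orientation: [-1.322, 1.013, -1.014]
force: [-0.2, 0.2, 0.9]
opening: 0.093
t: 23.4
tool_pos: [0.4717, 0.2838, 0.2839]
orientation: [-1.318, 1.015, -1.017]
force: [0.2, -0.2, 0.8]
opening: 0.0928
t 23.40 grasp [0.4721 0.284  0.1169] ang -75.16 tilt 0.16 F [ 0.2 -0.2  0.8] T [-0.03 -0.05 -0.  ] open 0.0928 q [ 0.45  0.09  1.76 -0.    1.29  1.76]
 twist -0.0028
 shift mm (final axes) [ 0.1 64.9 -2.7]
```

View pics/p_s.png

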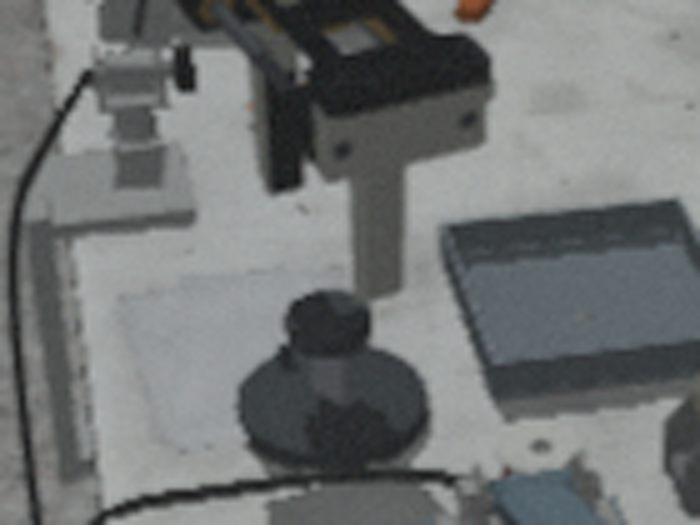

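The fingers at crop (380,290) and (283,185) straddle the cap at (328,320). Descend and close.

```bash
python3 -m inch '[{"x":0,"y":16,"z":-2,"twist":0},{"x":0,"y":16,"z":0,"twist":0},{"x":0,"y":16,"z":0,"twist":0},{"x":0,"y":16,"z":0,"twist":0},{"x":0,"y":0,"z":0,"twist":0},{"x":0,"y":0,"z":0,"twist":0}]'
python3 -c "
from h import *
to(.4695,.2832,.052,-75)
"
python3 -m inch '[{"x":0,"y":0,"z":0,"twist":0},{"x":0,"y":0,"z":0,"twist":0},{"x":0,"y":0,"z":0,"twist":0},{"x":0,"y":0,"z":0,"twist":0},{"x":0,"y":0,"z":0,"twist":0},{"x":0,"y":0,"z":0,"twist":0},{"x":0,"y":0,"z":0,"twist":0},{"x":0,"y":0,"z":0,"twist":0},{"x":0,"y":0,"z":0,"twist":0}]' -1 60
python3 -c "
from h import *
to()
s=cam('side')
crop(s,210,150,350,255,5,'q_s.png')
"
```

```text
t: 24.05
tool_pos: [0.4691, 0.2836, 0.2191]
orientation: [-1.319, 1.015, -1.016]
force: [-0.2, 0.9, 0.9]
opening: 0.0925
t 24.05 grasp [0.4694 0.2837 0.0521] ang -75.14 tilt 0.08 F [-0.2  0.9  0.9] T [-0.    0.06 -0.01] open 0.0925 q [ 0.45  0.16  1.81 -0.    1.17  1.76]
 twist -0.0025
 shift mm (final axes) [0.5 0.1 0. ]
t: 24.95
tool_pos: [0.4685, 0.2835, 0.2177]
orientation: [-1.321, 1.016, -1.016]
force: [-0.5, 2.8, -0.2]
opening: 0.0381
t 24.95 grasp [0.4685 0.2836 0.0507] ang -75.14 tilt 0.02 F [-0.5  2.8 -0.2] T [ 0.33  0.02 -0.01] open 0.0381 q [0.45 0.16 1.81 0.   1.17 1.76]
```

View pics/q_s.png

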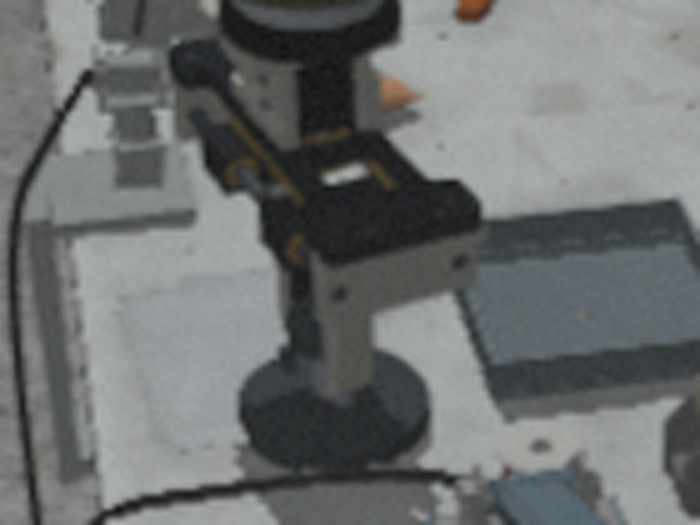

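Gripped on the cap, with an opening of 38 mm. Lift 70 mm.

```bash
python3 -m inch '[{"x":0,"y":-5,"z":0,"twist":0},{"x":0,"y":-10,"z":0,"twist":0},{"x":0,"y":-15,"z":0,"twist":0},{"x":0,"y":-20,"z":0,"twist":0},{"x":0,"y":-15,"z":0,"twist":0},{"x":0,"y":-5,"z":0,"twist":0},{"x":0,"y":0,"z":0,"twist":0},{"x":0,"y":0,"z":0,"twist":0}]'
python3 -c "
from h import *
to(.609,.344,.122,-75)
s=cam('side')
crop(s,210,130,350,235,5,'r_s.png')
"
```

```text
t: 25.8
tool_pos: [0.4684, 0.2832, 0.2872]
orientation: [-1.322, 1.017, -1.016]
force: [0.2, -0.3, -6.9]
opening: 0.0387
t 25.80 grasp [0.4682 0.2831 0.1202] ang -75.15 tilt 0.05 F [ 0.2 -0.3 -6.9] T [ 0.02  0.09 -0.01] open 0.0387 q [ 0.45  0.08  1.76 -0.    1.3   1.76]
 twist -0.0026
 shift mm (final axes) [-22.4  -1.8 151.7]
```

View pics/r_s.png

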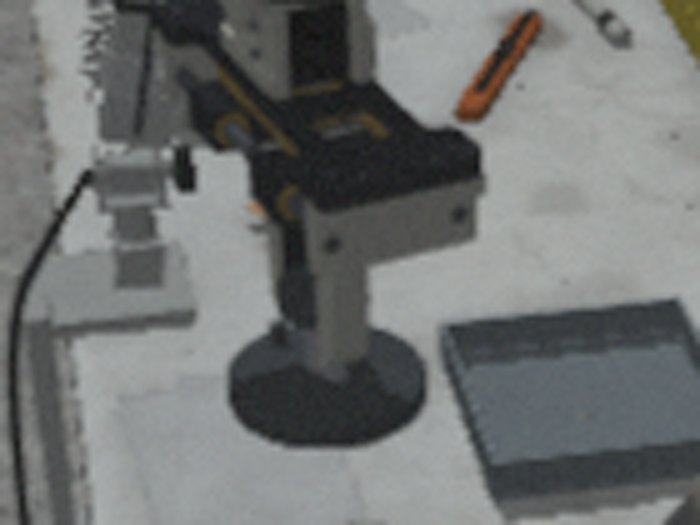

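The anchor hangs level, with its foot at crop (328,390). Move to the square tray.

```bash
python3 -m inch '[{"x":-2,"y":0,"z":13.8,"twist":0},{"x":-2,"y":0,"z":13.8,"twist":0},{"x":-2,"y":0,"z":13.8,"twist":0},{"x":-2,"y":0,"z":13.8,"twist":0},{"x":-2,"y":0,"z":13.8,"twist":0},{"x":-2,"y":0,"z":13.8,"twist":0},{"x":-2,"y":0,"z":13.8,"twist":0},{"x":-2,"y":0,"z":13.8,"twist":0},{"x":-2,"y":0,"z":13.8,"twist":0},{"x":-2,"y":0,"z":13.8,"twist":0},{"x":-2,"y":0,"z":13.8,"twist":0},{"x":0,"y":0,"z":0,"twist":0}]'
python3 -m inch '[{"x":0,"y":0,"z":0,"twist":0},{"x":0,"y":0,"z":0,"twist":0},{"x":0,"y":10,"z":0,"twist":0},{"x":0,"y":10,"z":0,"twist":0},{"x":0,"y":0,"z":0,"twist":0},{"x":0,"y":0,"z":0,"twist":0}]'
python3 -c "
from h import *
to(.609,.344,.055,-75)
s=cam('side')
crop(s,260,130,400,235,5,'u_s.png')
"
```

```text
t: 27.05
tool_pos: [0.6103, 0.3436, 0.2859]
orientation: [-1.322, 1.017, -1.016]
force: [-0.0, 0.2, -5.8]
opening: 0.0383
t: 27.65
tool_pos: [0.6092, 0.3433, 0.2666]
orientation: [-1.323, 1.017, -1.016]
force: [0.7, 0.5, -5.8]
opening: 0.0387
t 27.65 grasp [0.6089 0.3432 0.0996] ang -75.15 tilt 0.11 F [ 0.7  0.5 -5.8] T [0.04 0.01 0.05] open 0.0387 q [0.44 0.49 1.31 0.   1.34 1.75]
 twist -0.0026
 shift mm (final axes) [-0.8 44.6  0.3]
```

View pics/u_s.png

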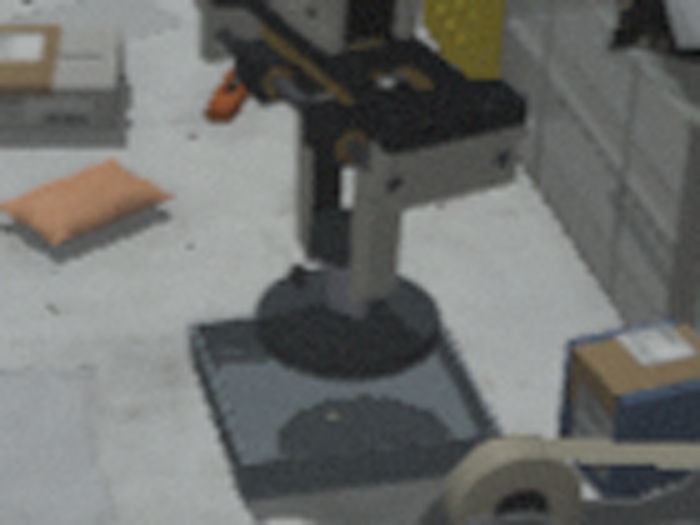

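The foot, at crop (350,325), is centred over the tray. Lower it; contact is expected at grasp z ≈ 0.0537.

```bash
python3 -m inch '[{"x":0,"y":10,"z":0,"twist":0},{"x":0,"y":12,"z":0,"twist":0},{"x":0,"y":10,"z":0,"twist":0},{"x":0,"y":7,"z":0,"twist":0},{"x":0,"y":4,"z":0,"twist":0},{"x":0,"y":0,"z":0,"twist":0},{"x":0,"y":0,"z":0,"twist":0}]'
python3 -c "
from h import *
to(.609,.344,.0537,-75)"
```

```text
t: 28.4
tool_pos: [0.6099, 0.3436, 0.225]
orientation: [-1.32, 1.016, -1.016]
force: [0.3, 0.7, -7.1]
opening: 0.0386
t 28.40 grasp [0.6099 0.3436 0.058 ] ang -75.15 tilt 0.03 F [ 0.3  0.7 -7.1] T [ 0.02  0.01 -0.02] open 0.0386 q [ 0.44  0.53  1.34 -0.    1.27  1.75]
 twist -0.0026
 shift mm (final axes) [-0.6  4.3 -0.8]
```

```bash
python3 -m inch '[{"x":0,"y":2,"z":0,"twist":0},{"x":0,"y":1.5,"z":0,"twist":0},{"x":0,"y":1,"z":0,"twist":0},{"x":0,"y":0,"z":0,"twist":0},{"x":0,"y":0,"z":0,"twist":0}]'
python3 -c "
from h import *
to(.609,.344,.0537,-75)"
```

```text
t: 28.9
tool_pos: [0.6098, 0.3436, 0.2208]
orientation: [-1.32, 1.016, -1.016]
force: [-2.1, -0.2, -2.9]
opening: 0.0381
t 28.90 grasp [0.6099 0.3437 0.0538] ang -75.15 tilt 0.04 F [-2.1 -0.2 -2.9] T [-0.11  0.2  -0.04] open 0.0381 q [0.44 0.53 1.34 0.   1.27 1.75]
 twist -0.0026
 shift mm (final axes) [-0.6  0.1 -0.8]
```

The force has dropped from -7.1 to -2.9 N, so the foot is on the tray floor. Press 1 mm more, then release and lift.

```bash
python3 -m inch '[{"x":0,"y":1,"z":0,"twist":0},{"x":0,"y":0,"z":0,"twist":0},{"x":0,"y":0,"z":0,"twist":0}]'
python3 -m inch '[{"x":0,"y":0,"z":0,"twist":0},{"x":0,"y":0,"z":0,"twist":0},{"x":0,"y":0,"z":0,"twist":0},{"x":0,"y":0,"z":0,"twist":0},{"x":0,"y":0,"z":0,"twist":0},{"x":0,"y":0,"z":0,"twist":0},{"x":0,"y":0,"z":0,"twist":0},{"x":0,"y":0,"z":0,"twist":0}]' 1
python3 -m inch '[{"x":0,"y":-5,"z":0,"twist":0},{"x":0,"y":-15,"z":0,"twist":0},{"x":0,"y":-30,"z":0,"twist":0},{"x":0,"y":-40,"z":0,"twist":0},{"x":0,"y":-40,"z":0,"twist":0},{"x":0,"y":-40,"z":0,"twist":0},{"x":0,"y":-40,"z":0,"twist":0},{"x":0,"y":0,"z":0,"twist":0},{"x":0,"y":0,"z":0,"twist":0},{"x":0,"y":0,"z":0,"twist":0}]'
python3 -c "
from h import *
to()
s=cam('side')
cv2.imwrite('pics/v_s.png',s['color'][:,:,::-1])
t=cam('top')
cv2.imwrite('pics/v_t.png',t['color'][:,:,::-1])
W=cloud(s);w=W[160:245,270:370].reshape(-1,3);w=w[(w[:,2]>.03)&(w[:,2]<.09)&(w[:,0]>.54)&(w[:,0]<.67)&(w[:,1]>.28)&(w[:,1]<.41)];print(w.min(0),w.max(0),len(w))
"
```

```text
t: 29.2
tool_pos: [0.6098, 0.3436, 0.2207]
orientation: [-1.32, 1.016, -1.016]
force: [-4.4, -2.4, 5.6]
opening: 0.0383
t: 30.0
tool_pos: [0.6097, 0.3435, 0.2192]
orientation: [-1.321, 1.016, -1.016]
force: [-0.9, -0.1, -1.0]
opening: 0.0921
t: 31.0
tool_pos: [0.6094, 0.3434, 0.4286]
orientation: [-1.322, 1.017, -1.016]
force: [0.1, 0.2, -0.4]
opening: 0.093
t 31.00 grasp [0.6092 0.3433 0.2616] ang -75.15 tilt 0.07 F [ 0.1  0.2 -0.4] T [-0.    0.01 -0.01] open 0.0930 q [0.44 0.4  1.13 0.   1.61 1.75]
[0.59338437 0.32020438 0.03057635] [0.63247459 0.36099215 0.06465102] 203
```

View pics/v_s.png

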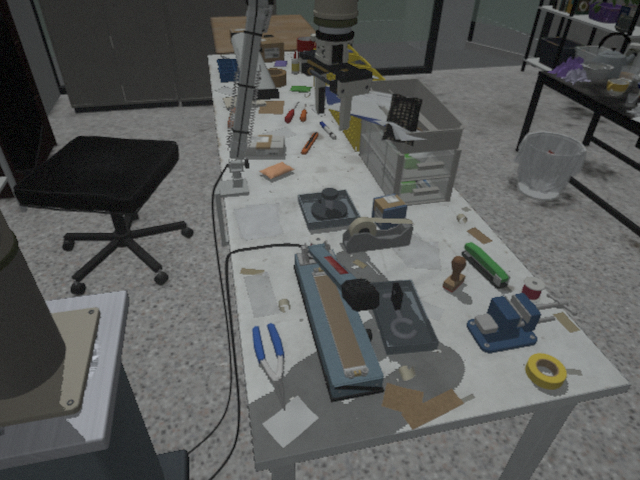

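View pics/v_t.png

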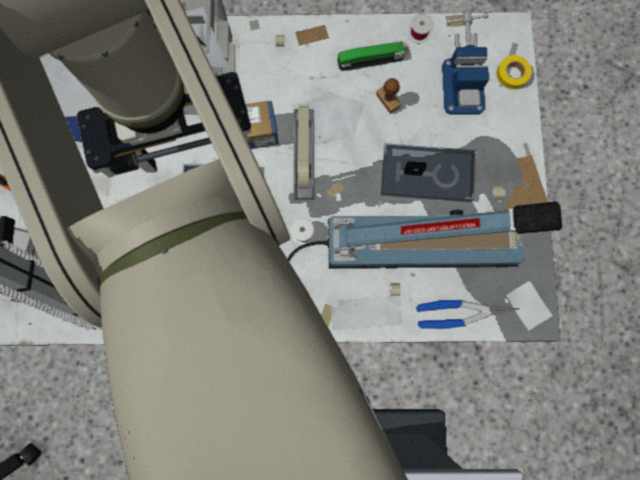

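The anchor stands in the square tray at side (328,205). The hook lies in the long tray, with the ring at top (447,176) and the tab at (415,168). The spool and pliers have not moved. One numeric check, then hand in.

```bash
python3 -c "
from h import *
t=cam('top');print('eye',ray(t,447,176,.008).round(3));W=cloud(t);w=W[142:200,382:478].reshape(-1,3);h=w[w[:,2]>.04];print('tab',h.mean(0).round(3),h.max(0).round(3))
d=(ray(t,447,176,.008)-np.array([.656,-.028,0]))[:2];a=np.radians(-5.2);R=np.array([[np.cos(a),np.sin(a)],[-np.sin(a),np.cos(a)]]);print('eye in tray',(R@d).round(4))
to();print(robot.close_job())
"
```

```text
eye [ 0.65  -0.062  0.008]
tab [ 0.655 -0.     0.051] [0.663 0.016 0.057]
eye in tray [-0.0027 -0.0348]
t 31.15 grasp [0.6089 0.3432 0.2603] ang -75.15 tilt 0.18 F [ 0.2  0.6 -0.7] T [-0.01 -0.02 -0.  ] open 0.0933 q [ 0.44  0.4   1.13 -0.    1.61  1.75]
the job is handed in; nothing more can be done
None
```

I handed the job in at about 31 s of the 72 s allowed. The hook is off the post and flat in the long tray, and the anchor is upright in the square tray. No verdict was reported.

**What I did:**
1. I gripped the hook's tab, lifted it 15 mm clear of the lugs and twisted it 60° clockwise about its eye.
2. I slid the standing anchor about 33 mm along the bench with the hook, because the gripper body would otherwise have come too close to the lamp column.
3. I drew the hook off sideways and laid it flat in the long tray.
4. I picked the anchor up by its cap and stood it in the square tray.
5. I opened the gripper and raised it clear.

**Last checks:**
- **Hook:** the eye is about 3 mm and 35 mm from the long tray's centre, in the tray's own axes. The tab's top is at 5 to 6 cm, so it lies flat. I judged the tail to be inside the tray by eye only.
- **Anchor:** the cap is at about (0.61, 0.34) with its top near 0.063 m. That is within a few mm of the square tray's centre, and it stands upright.
- **Bystanders:** the pliers and both objects that could be the spool look unmoved in the pictures. I didn't measure them.
- **Robot:** the force on the tool was under 1 N, with the gripper open and well clear.

No check failed or disagreed. The first move call was refused because each row needs all four keys, and it moved nothing.

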